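# Draw the filter cartridge from behind the sample jars

## Robot

A 7-joint arm with a two-finger parallel gripper is mounted at the origin on the work surface. World frame = base frame: x ahead of the robot, y to its left, z up, the work surface at z = 0. Lengths are in mm, angles in rad, forces in N, time in s.
With the tool pointing down it reaches from about 425 to 1025 mm from the base axis. Payload 9.4 kg.
Tool frame: the origin (TCP) lies between the finger pads; the fingertips stand 14 mm ahead of it and the grasp point (between the pads) lies 5 mm behind it (r.tip_reach is the distance from the TCP to the fingertips, in mm); z points along the fingers, y is the direction in which the jaws open and shut (so a half turn about z gives the same grasp; the last joint's range is limited). The gripper opens to 93 mm and grips with 3 to 60 N. Pads are 15 mm wide; open, the fingers measure 128 mm over their backs; the gripper's body (75 mm by 188 mm) begins 65 mm behind the grasp point.
Start: joints at [-1.227, 0.599, -0.003, 1.599, 0.002, 0.943, -0.08], TCP at [296.16, 661.75, 232.618] pointing down, gripper open.
Joint ranges: [-2.57, 2.57], [-0.35, 1.97], [-1.29, 1.29], [0.11, 2.56], [-1.05, 4.19], [0.11, 1.86], [-2.63, 2.63]. Speed limits (rad/s): [2.22, 2.22, 3.01, 3.01, 3.14, 3.14, 3.14].

## Interface

Orientations are given as a 3x3 rotation matrix whose columns are the frame's x, y, z axes.
In Python, from workcell import r gives the robot as it stands.
- The arm moves only by the tool step_arm, never from a script. Its arguments are lists of equal length, an entry for each row: "xyz": the shift along the tool's x, y, z in units of 25 mm (1.0 is 25 mm), a list of three; "yaw": the turn about the tool's z in units of 10 degrees (1.0 is 10 degrees); "hand": the opening, from 0 (shut) to 1 (fully open). A call has exactly 5 rows; each row is the pose to reach, as a shift and turn from the pose commanded when the call began, along the tool's axes at that moment; what a row does not reach only later rows make up. A row lasts 1/8 s, in which the tool goes at most 62.5 mm and 10.7 degrees, less where a joint would pass 70% of its speed; a pose out of reach is approached as far as the arm can. A call with a gripper value outside its range is refused whole. The fingers move at their own pace and stop on an object; "force" is the grip in N (left out, the last holds). Time passes only in rows, so rows that repeat a pose let the fingers close, or fill a call up. It gives the time, the measured TCP pose, the force and the opening at its end, in the units of the state.
- r.state(): the state, without advancing time (a new reading comes with each control period).
- r.get_image(name): name is "scene" or "side" or "wrist"; returns (picture, depth): 480x640x3 uint8, red, green, blue; 480x640 float32, mm along the optical axis (not along the pixel's ray), 0 where there is no reading.
- r.get_calibration(name): a dict with "fx", "fy", "cx", "cy" (pixels), "k1" (the pictures are not rectified: a ray, as slopes to the right and down, at radius r is drawn at 1 + k1 r^2 times it, then the intrinsics apply), "rvec" (rotation vector, rad) and "tvec" (3), from world to camera coordinates, as OpenCV has them; the wrist camera has in their place "mount" (4x4, takes a point from camera to tool coordinates, whose origin is the TCP and whose axes are the flange's). Camera axes: x right, y down, z forward; pixel columns grow to the right and rows downward; lengths in mm; the calibration is good to about 2 mm. A picture is of the moment at which its call begins: read the wrist's pose just before it. get_calibration takes no time and is no camera call.
- r.hand_in(): hands the job in, once; it reports no verdict.
The state is a dict: "clock": time; "joint_positions": joint angles; "dq": joint speeds; "effort": joint torques, N m; "position": TCP position; "tcp_rot": TCP orientation; "contact_force": force on the tool from outside, world axes, zero at the start; "ft_torque": the same for the moment, N m; "width": opening from 0.0 (shut) to 1.0 (fully open).
Only numpy, scipy, OpenCV 4.12 (cv2) and the standard library are available. Lean on these libraries where they do the work, as an engineer would, in place of code of your own. Each camera call takes 0.05 s, during which the arm holds its last target. There are 200 camera calls.

## Task

Clear the three sample jars from in front of the blue optics housing, standing all of them upright in the steel tray, and only then draw the orange-handled filter cartridge straight out of its slot and lay it flat in the middle of the cork pad, lengthwise along the pad (either way round). With the cartridge there, put each jar back upright in the middle of the mat of its lid's colour. Never tip a jar over, and do not disturb the brown reagent bottle.

Things in the scene. Friction and masses are not known exactly. Their poses are not given: they have to be found in the camera images.
- jar_red_mid (a point): Amber sample jar with a red screw lid, upright and round, 42 mm diameter, 72 mm tall, about 120 g. Point: on its axis, half-way up (36 mm above its foot); z up along the axis. It starts on the red mat, the three jars side by side about 82 mm apart.
- mat_red: Flat red round mat fixed to the bench, 68 mm diameter, 2 mm thick: the red-lidded jar's own place. Its colour shows as a ring round the jar. Origin: centre of its underside, on the bench.
- jar_yellow_mid (a point): Amber sample jar with a yellow screw lid, upright and round, 42 mm diameter, 72 mm tall, about 120 g. Point: on its axis, half-way up (36 mm above its foot); z up along the axis. It starts on the yellow mat, the three jars side by side about 82 mm apart.
- mat_yellow: Flat yellow round mat fixed to the bench, 68 mm diameter, 2 mm thick: the yellow-lidded jar's own place. Its colour shows as a ring round the jar. Origin: centre of its underside, on the bench.
- jar_green_mid (a point): Amber sample jar with a green screw lid, upright and round, 42 mm diameter, 72 mm tall, about 120 g. Point: on its axis, half-way up (36 mm above its foot); z up along the axis. It starts on the green mat, the three jars side by side about 82 mm apart.
- mat_green: Flat green round mat fixed to the bench, 68 mm diameter, 2 mm thick: the green-lidded jar's own place. Its colour shows as a ring round the jar. Origin: centre of its underside, on the bench.
- cartridge_mid (a point): Filter cartridge, 116 mm long, 90 g; point mid-length and -width, 25 mm above its flat underside; x away from the handle. Along x: orange fin -58 to -16 mm (14 thick, 50 tall; grip at -40, 10 above the point), flange to -8 (64 wide, 36 tall), body to 58 (44 wide, 20 tall). Body starts in the roofed slot of the fixed blue housing (65 high, front at -5), 25 mm above the bench; slides freely out along -x only, 70 mm.
- pad: Cork inspection pad fixed to the bench, 160 mm long (x) by 110 mm wide (y), 4 mm thick. Origin: centre of its underside, on the bench.
- tray: Shallow open steel tray fixed to the bench, the side area for the jars: 280 mm long (x) by 124 mm wide (y), rim 10 mm high, walls and floor 3 mm thick; takes the three jars in a row about 80 mm apart. It lies on the other side from the pad. Origin: centre of its underside, on the bench.
- reagent_mid (a point): Bystander: brown glass reagent bottle with a white cap, 58 mm diameter, 125 mm tall, upright, about 145 mm from the pad's centre on the robot's side of it. Point: on its axis, half-way up. (The housing is 120 mm deep, 150 wide, with a black cap to 81 mm. A small steel lens and a low white dish stand at the back, clear of the work.)

How it is judged:
By the outcome, as a careful person would: the job done as asked, in the order asked, and still so for the second after the job is handed in, with the robot touching nothing.
It also fails if it takes over 138 s, if anything falls off the work surface, if the arm or the gripper's body presses on something with over 40 N, if the wrist force passes 120 N, or if a joint passes its speed limit or range.

## Working session

There is one attempt and no reset: what is moved stays moved. The work goes in short steps, Python scripts to look and compute and a tool call to move; the robot and the scene stay as the last step left them, time stands still between calls to the robot, and variables do not carry over. Pictures are saved under pics/ and viewed, about 12 in all and at most 16, crops included, and the job is handed in when it is done.

Besides the shell and the picture viewer there is one more tool, called after "Call:" in YAML: its name, and indented under it one key for each argument. step_arm: Moves the arm, as the interface text tells. Its arguments: {"type":"object","properties":{"xyz":{"type":"array","items":{"type":"array","items":{"type":"number"}}},"yaw":{"type":"array","items":{"type":"number"}},"hand":{"type":"array","items":{"type":"number"}},"force":{"type":"number"}},"required":["xyz","yaw","hand"]}

```bash
mkdir -p pics; ls; python3 - <<'E'
from workcell import r
import cv2,numpy as np
s=r.state();print(s)
for n in("scene","side"):
    im,d=r.get_image(n);np.savez(f"pics/{n}0.npz",im=im,d=d)
    cv2.imwrite(f"pics/{n}0.png",im[:,:,::-1]);print(n,r.get_calibration(n))
print(r.get_calibration("wrist"))
E
```

```text
pics
{'clock': 0.0, 'joint_positions': array([-1.2266767 ,  0.60015244, -0.00252388,  1.60012722,  0.00179723,
        0.94289625, -0.07976339]), 'dq': array([-6.95557595e-04, -6.65886160e-04, -6.45896944e-04, -4.65996082e-04,
       -6.00595751e-04,  8.85091613e-05, -7.82005182e-04]), 'effort': array([-2.67580554e-04, -7.65070510e+01,  1.49797205e+00, -2.52348644e+01,
       -5.23143425e-02,  1.69088866e-02,  1.48611143e-04]), 'position': array([296.002911  , 661.30823535, 231.74144782]), 'tcp_rot': array([[-9.12786114e-01,  4.08437581e-01, -5.02930282e-04],
       [ 4.08437862e-01,  9.12784895e-01, -1.49916194e-03],
       [-1.53246913e-04, -1.57382997e-03, -9.99998750e-01]]), 'contact_force': array([-0.10478592,  0.58509345,  0.09987276]), 'ft_torque': array([-0.01350655, -0.01609085, -0.00164033]), 'width': 1.0000268572200313}
scene {'fx': 457.02699955485866, 'fy': 457.02699955485866, 'cx': 315.9246216156808, 'cy': 242.54491702560736, 'k1': -0.06333508711761798, 'rvec': array([ 1.29613293,  2.06069652, -1.05800526]), 'tvec': array([ 256.30243304, -208.56880125, 1179.98752449])}
side {'fx': 563.0150001270412, 'fy': 563.0150001270412, 'cx': 313.23805578134034, 'cy': 242.57602374115868, 'k1': 0.05391649052599631, 'rvec': array([ 2.08559401, -0.85883232,  0.41726168]), 'tvec': array([-371.82898411,  269.27254285,  859.2010523 ])}
{'fx': 418.2870954225554, 'fy': 418.2870954225554, 'cx': 310.5728168857977, 'cy': 237.5377661631166, 'k1': -0.07051107466446768, 'mount': array([[ 2.79858653e-04, -9.59726124e-01, -2.80937161e-01,
         7.94594232e+01],
       [ 9.99999694e-01,  6.35233984e-05,  7.79154675e-04,
         1.38217066e+00],
       [-7.29929013e-04, -2.80937293e-01,  9.59725849e-01,
        -1.51602491e+02],
       [ 0.00000000e+00,  0.00000000e+00,  0.00000000e+00,
         1.00000000e+00]])}
```

View pics/scene0.png

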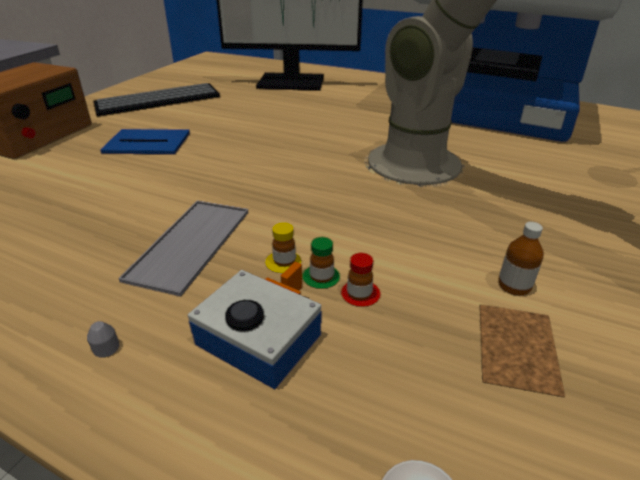

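View pics/side0.png

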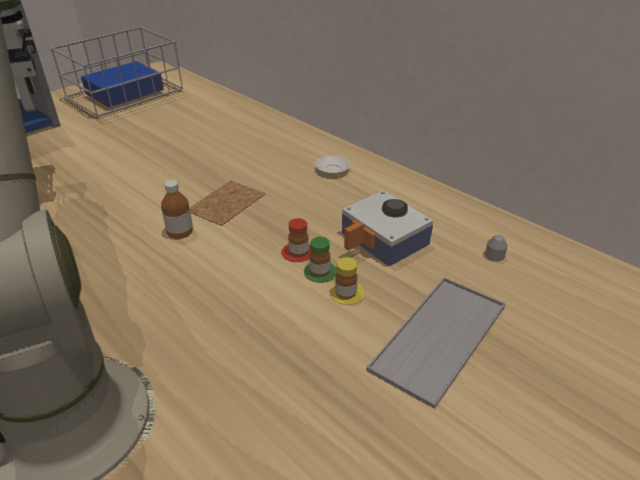

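The scene view shows the yellow, green and red jars at about (283,245), (322,262) and (361,280). The orange fin is at (292,277), the housing at (255,325), the tray at (190,245), the pad at (520,347) and the bottle at (522,260). The side view shows the same layout from the robot's side.

```bash
cat > h.py <<'E'
import numpy as np,cv2
from workcell import r
def cam(n,st=None):
    c=r.get_calibration(n)
    if n=="wrist":
        T=np.eye(4);T[:3,:3]=st["tcp_rot"];T[:3,3]=st["position"];T=T@c["mount"]
        return c,T[:3,:3],T[:3,3]
    R=cv2.Rodrigues(c["rvec"])[0].T
    return c,R,-R@c["tvec"]
def rays(c,uv):
    K=np.array([[c["fx"],0,c["cx"]],[0,c["fy"],c["cy"]],[0,0,1]])
    p=cv2.undistortPoints(np.asarray(uv,float).reshape(-1,1,2),K,np.array([c["k1"],0,0,0,0.])).reshape(-1,2)
    return np.c_[p,np.ones(len(p))]
def cloud(n,d,st=None):
    c,R,o=cam(n,st);v,u=np.mgrid[:480,:640]
    return (rays(c,np.c_[u.ravel(),v.ravel()])*d.reshape(-1,1)@R.T+o).reshape(480,640,3)
def plane(n,uv,z,st=None):
    c,R,o=cam(n,st);q=rays(c,uv)@R.T
    return o+q*((z-o[2])/q[:,2])[:,None]
def look(n):
    st=r.state();im,d=r.get_image(n);return st,im,d,cloud(n,d,st)
RNG={"red":((0,150,80),(5,255,255)),"orange":((6,170,120),(14,255,255)),"yellow":((22,170,90),(33,255,255)),"green":((55,120,40),(85,255,255))}
def mask(im,c):
    return cv2.inRange(cv2.cvtColor(im,cv2.COLOR_RGB2HSV),*RNG[c])>0
def rect(P):
    (c,s,a)=cv2.minAreaRect(P[:,:2].astype(np.float32));return np.round(c,1),np.round(s,1),round(a,1)
def big(m):
    m=cv2.morphologyEx(m.astype(np.uint8),cv2.MORPH_OPEN,np.ones((3,3)))
    n,l,s,_=cv2.connectedComponentsWithStats(m);return l==1+np.argmax(s[1:,4]) if n>1 else m>0
E
python3 - <<'E'
from h import *
for n in("scene","side"):
    f=np.load(f"pics/{n}0.npz");im,d=f["im"],f["d"];P=cloud(n,d);print(n)
    for c in("red","yellow","green"):
        m=mask(im,c)&(d>0)&(P[:,:,0]>300)
        t=P[m&(P[:,:,2]>68)&(P[:,:,2]<90)];lo=P[m&(P[:,:,2]<12)]
        print(c,len(t),t.mean(0).round(1),np.ptp(t,0).round(0),"top rect",rect(t)[:2],"mat",len(lo),rect(lo)[:2],np.median(lo[:,2]).round(1))
    m=mask(im,"orange")&(P[:,:,0]>300)&(P[:,:,2]>10);t=P[m&(P[:,:,2]<100)];print("fin",len(t),rect(t),np.percentile(t[:,2],[2,98]))
    hsv=cv2.cvtColor(im,cv2.COLOR_RGB2HSV)
    z=P[:,:,2];reg=(P[:,:,0]>350)&(P[:,:,0]<1000)&(abs(P[:,:,1])<600)
    m=big((abs(z-65)<6)&reg&(hsv[:,:,1]<90));print("housing",m.sum(),rect(P[m]),np.median(P[m][:,2]))
    uv={"scene":((190,245),(520,347),(522,262)),"side":((440,340),(228,202),(176,205))}[n]
    for nm,(u,v) in zip(("tray","pad"),uv):
        print(nm,im[v,u],hsv[v,u],P[v,u].round(1))
    u,v=uv[2];q=P[v-50:v+30,u-25:u+25].reshape(-1,3);q=q[(q[:,2]>20)&(q[:,2]<140)];print("bottle",np.median(q,0),rect(q),q[:,2].max())
    g=big((hsv[:,:,1]<60)&(z<20)&(z>-8)&reg);print("tray",g.sum(),rect(P[g]),np.median(P[g],0))
    w=big((hsv[:,:,2]<150)&(hsv[:,:,1]>90)&(hsv[:,:,0]<14)&(z<20)&(z>-8)&reg);print("pad",w.sum(),rect(P[w]),np.median(P[w],0))
E
```

```text
scene
red 272 [533.6  32.2  74.1] [ 165. 1042.    7.] top rect (array([ 458.6, -448.9]), array([1052.8,   36.1])) mat 339 (array([536.5,  57.6]), array([53.8, 64.8])) 2.2
yellow 258 [ 515.2 -101.2   73.8] [123.  82.   8.] top rect (array([554.8, -80.2]), array([140.3,  35.1])) mat 254 (array([ 466.1, -115.2]), array([164. ,  66.1])) 2.6
green 246 [524.9 -20.6  73.8] [37. 34.  8.] top rect (array([523. , -21.6]), array([35.8, 31.9])) mat 287 (array([527.6, -22. ]), array([51., 63.])) 2.5
fin 221 (array([578.4,   4.3]), array([ 53. , 167.8]), 51.2) [60.03916329 76.79515837]
housing 5585 (array([695.8, -44.4]), array([151. , 124.8]), 83.4) 65.38710494041669
tray [116 113 113] [  0   7 116] [ 550.6 -288.6    5.5]
pad [126  88  51] [ 15 152 126] [545.4 315.2   4. ]
bottle [417.09307091 289.50350214  73.77756291] (array([406.9, 288.6]), array([56.5, 45. ]), 61.0) 126.44833539085539
tray 5723 (array([ 543. , -295.6]), array([282.6, 126.5]), 8.5) [ 566.19771927 -294.41790961    4.06202101]
pad 500 (array([537.6,  57.8]), array([57.2, 68.3]), 26.9) [547.26572095  65.57155181   2.3011146 ]
sid
[... 334 characters left out ...]
.] top rect (array([515.5, -12.9]), array([14.6,  8.9])) mat 2 (array([523. , -48.2]), array([22.9,  0. ])) 2.5
fin 96 (array([607.1, -37.6]), array([61.1, 48.5]), 84.9) [58.26002742 77.2045536 ]
housing 2124 (array([693.7, -46.4]), array([153.7, 124.5]), 82.9) 64.62338195219576
tray [130 124 122] [  8  16 130] [ 528.5 -305.1    6.4]
pad [129  97  69] [ 14 119 129] [539.7 304.    3.7]
bottle [385.38321113 274.22851178  72.41631994] (array([388.8, 282.2]), array([46. , 57.6]), 52.9) 126.1621673873567
tray 8939 (array([ 539. , -296.4]), array([284.6, 125.5]), 8.6) [ 522.8721878  -299.70157962    3.17768611]
pad 195 (array([520.6,  49.6]), array([49.3, 55.9]), 40.8) [517.23744784  37.88338724   1.79702394]
  return _methods._mean(a, axis=axis, dtype=dtype,
  ret = ret.dtype.type(ret / rcount)
```

Both views agree on positions and heights. I'll go above the jars and take one close look.

Call:
step_arm:
  xyz:
    - [-19.8,-21.9,-1.2]
    - [-19.8,-21.9,-1.2]
    - [-19.8,-21.9,-1.2]
    - [-19.8,-21.9,-1.2]
    - [-19.8,-21.9,-1.2]
  yaw: [-1.75,-1.75,-1.75,-1.75,-1.75]
  hand: [1,1,1,0.7,0.7]
  force: 20

```text
clock: 0.72
position: [393.1, 362.7, 245.3]
tcp_rot: [[-0.993, 0.115, 0.0], [0.115, 0.993, -0.0], [-0.0, -0.0, -1.0]]
contact_force: [0.8, 0.3, 0.5]
width: 0.832
```

```bash
cat >> h.py <<'E'
def togo(x,y,z=None,ang=None):
    s=r.state();R=s["tcp_rot"];p=s["position"]
    g=R.T@(np.array([x,y,p[2] if z is None else z])-p)/25
    a=np.degrees(np.arctan2(R[1,1],R[0,1]))
    print("at",p.round(1),"t",round(s["clock"],2),"yAng",a.round(1),"->",g.round(2),"" if ang is None else "yaw %.2f"%((a-ang)/10))
E
python3 -c "
from h import *
togo(525,-40,260,83.4)"
```

```text
at [393.1 362.7 245.3] t 0.72 yAng 83.4 -> [ -7.1  -15.39  -0.59] yaw -0.00
```

Call:
step_arm:
  xyz:
    - [-7.1,-15.4,-0.6]
    - [-7.1,-15.4,-0.6]
    - [-7.1,-15.4,-0.6]
    - [-7.1,-15.4,-0.6]
    - [-7.1,-15.4,-0.6]
  yaw: [0,0,0,0,0]
  hand: [0.7,0.7,0.7,0.7,0.7]

```text
clock: 1.35
position: [490.2, 66.1, 256.5]
tcp_rot: [[-0.993, 0.115, 0.0], [0.115, 0.993, 0.0], [-0.0, 0.0, -1.0]]
contact_force: [1.0, 0.2, -0.3]
width: 0.7
```

Call:
step_arm:
  xyz:
    - [-1.8,-4,0]
    - [-1.8,-4,0]
    - [-1.8,-4,0]
    - [-1.8,-4,0]
    - [-1.8,-4,0]
  yaw: [0,0,0,0,0]
  hand: [0.7,0.7,0.7,0.7,0.7]

```text
clock: 1.98
position: [522.8, -34.9, 256.3]
tcp_rot: [[-0.994, 0.113, -0.0], [0.113, 0.994, 0.0], [0.0, 0.0, -1.0]]
contact_force: [0.1, 1.7, -0.2]
width: 0.703
```

```bash
python3 - <<'E'
from h import *
st,im,d,P=look("wrist");cv2.imwrite("pics/w1.png",im[:,:,::-1]);np.savez("pics/w1.npz",im=im,d=d,P=P)
print((d>0).mean())
for c in("red","yellow","green"):
    m=mask(im,c);t=big(m&(abs(P[:,:,2]-74)<8));l=m&(P[:,:,2]<12)&(P[:,:,2]>-5);Q=P[t];(u,v),_=cv2.minEnclosingCircle(Q[:,:2].astype(np.float32))
    (a,b),rr=cv2.minEnclosingCircle(P[big(l)][:,:2].astype(np.float32))
    print(c,t.sum(),Q[:,:2].mean(0).round(1),(round(u,1),round(v,1)),np.median(Q[:,2]).round(1),"mat",(round(a,1),round(b,1)),round(rr,1))
m=big(mask(im,"orange")&(P[:,:,2]>68)&(P[:,:,2]<85));print("fin",m.sum(),rect(P[m]),np.median(P[m],0))
togo(516,-102,100)
E
```

```text
0.9961100260416667
red 1573 [529.5  56. ] (529.9, 56.3) 73.5 mat (527.6, 58.0) 33.3
yellow 0 [nan nan] (0.0, 0.0) nan mat (0.0, 0.0) 0.0
green 0 [nan nan] (0.0, 0.0) nan mat (0.0, 0.0) 0.0
fin 0 (array([0., 0.]), array([0., 0.]), 0.0) [nan nan nan]
at [522.9 -34.9 256.4] t 2.02 yAng 83.5 -> [-0.03 -2.7   6.25] <stdin>:7: RuntimeWarning: Mean of empty slice.
  ret = um.true_divide(
  return _methods._mean(a, axis=axis, dtype=dtype,
  ret = ret.dtype.type(ret / rcount)
```

View pics/w1.png

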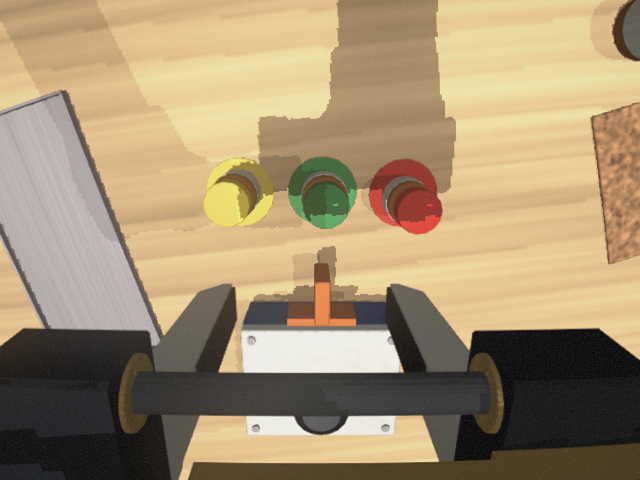

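Lids show at (227,203) yellow, (325,205) green and (418,212) red. The fin is at (322,295). The colours are paler here, so I'll relax the masks.

```bash
cat >> h.py <<'E'
RNG.update({"red":((0,120,80),(5,255,255)),"orange":((6,140,110),(16,255,255)),"yellow":((24,110,90),(33,255,255)),"green":((45,70,40),(85,255,255))})
def disc(im,P,c,z,tol=8):
    m=mask(im,c)&(abs(P[:,:,2]-z)<tol)
    if m.sum()<20: return None
    Q=P[big(m)];(u,v),rr=cv2.minEnclosingCircle(Q[:,:2].astype(np.float32))
    return np.round([u,v,rr,np.median(Q[:,2])],1)
E
python3 - <<'E'
from h import *
f=np.load("pics/w1.npz");im,P=f["im"],f["P"];hsv=cv2.cvtColor(im,cv2.COLOR_RGB2HSV)
for u,v in((227,203),(325,205),(322,295)):print(hsv[v,u],P[v,u])
for c in("red","yellow","green"):print(c,"lid",disc(im,P,c,74),"mat",disc(im,P,c,2))
m=mask(im,"orange")&(abs(P[:,:,2]-75)<5);print("fin",m.sum(),rect(P[big(m)]),np.median(P[big(m)],0))
m=big((hsv[:,:,1]<90)&(abs(P[:,:,2]-65)<4));print("housing",rect(P[m]))
togo(516,-102,100)
E
```

```text
[ 27 137 237] [504.73489187 -99.24284977  74.63350061]
[51 94 87] [515.68665593 -20.26132528  73.46955548]
[ 12 162 235] [594.5074376  -31.03328271  73.78726582]
red lid [529.9  56.3  19.   73.5] mat [527.6  58.   33.3   1.6]
yellow lid [ 506.2 -101.4   18.7   73.5] mat [528.4 -88.8  22.8   1.5]
green lid [516.6 -19.8  19.   73.5] mat [516.9 -20.8  33.5   1.5]
fin 709 (array([602. , -32.3]), array([13.3, 41.5]), 84.1) [601.75457179 -32.01172264  74.4729287 ]
housing (array([656.1, -38.4]), array([150.1,  46.9]), 83.5)
at [522.9 -34.9 256.4] t 2.02 yAng 83.5 -> [-0.03 -2.7   6.25]
```

Call:
step_arm:
  xyz:
    - [0.35,-2.7,2]
    - [0.35,-2.7,4.2]
    - [0.35,-2.7,4.2]
    - [0.35,-2.7,4.2]
    - [0.35,-2.7,4.2]
  yaw: [0,0,0,0,0]
  hand: [0.7,0.7,0.7,0.7,0.7]

```text
clock: 2.65
position: [508.1, -101.4, 153.2]
tcp_rot: [[-0.994, 0.113, 0.003], [0.113, 0.994, 0.0], [-0.003, 0.0, -1.0]]
contact_force: [0.5, 0.1, 0.9]
width: 0.699
```

```bash
python3 - <<'E'
from h import *
st,im,d,P=look("wrist");cv2.imwrite("pics/w2.png",im[:,:,::-1])
for c in("red","yellow","green"):print(c,"lid",disc(im,P,c,74),"mat",disc(im,P,c,2))
togo(507,-101,45)
E
```

```text
red lid [530.6  55.8  20.   73.5] mat [527.1  57.8  34.    1.7]
yellow lid [ 520.4 -102.4   10.1   73.6] mat [521.7 -76.6   9.9   1.6]
green lid [516.2 -20.2  19.   73.5] mat [516.7 -21.2  33.6   1.6]
at [ 508.  -101.6  153.2] t 2.7 yAng 83.5 -> [0.06 0.02 4.33]
```

Call:
step_arm:
  xyz:
    - [0.05,0,2]
    - [0.05,0,3.8]
    - [0.05,0,4.3]
    - [0.05,0,4.3]
    - [0.05,0,4.3]
  yaw: [0,0,0,0,0]
  hand: [0.7,0.7,0.7,0.7,0.2]

```text
clock: 3.32
position: [506.4, -102.4, 45.5]
tcp_rot: [[-0.993, 0.115, 0.002], [0.115, 0.993, -0.0], [-0.002, -0.0, -1.0]]
contact_force: [0.8, 0.2, -0.7]
width: 0.637
```

Call:
step_arm:
  xyz:
    - [0,0,0]
    - [0,0,0]
    - [0,0,0]
    - [0,0,0]
    - [0,0,0]
  yaw: [0,0,0,0,0]
  hand: [0.2,0.2,0.2,0.2,0.2]

```text
clock: 3.95
position: [505.9, -102.5, 44.8]
tcp_rot: [[-0.993, 0.115, 0.002], [0.115, 0.993, -0.0], [-0.002, -0.0, -1.0]]
contact_force: [-1.2, 0.2, 9.2]
width: 0.444
```

Call:
step_arm:
  xyz:
    - [0,0,-0.4]
    - [0,0,-1.5]
    - [0,0,-3]
    - [0,0,-4]
    - [0,0,-4]
  yaw: [0,0,0,0,0]
  hand: [0.2,0.2,0.2,0.2,0.2]

```text
clock: 4.58
position: [506.3, -102.6, 146.0]
tcp_rot: [[-0.993, 0.115, 0.004], [0.115, 0.993, -0.0], [-0.004, 0.0, -1.0]]
contact_force: [0.7, 0.7, -0.7]
width: 0.444
```

```bash
python3 - <<'E'
from h import *
st,im,d,P=look("wrist");cv2.imwrite("pics/w3.png",im[:,:,::-1]);np.savez("pics/w3.npz",im=im,d=d,P=P)
hsv=cv2.cvtColor(im,cv2.COLOR_RGB2HSV)
for c in("red","yellow","green"):print(c,"mat",disc(im,P,c,2))
m=(P[:,:,2]>-4)&(P[:,:,2]<14)&(hsv[:,:,1]<40)&(P[:,:,1]<-150)
Q=P[big(m)];print("tray",rect(Q),np.percentile(Q[:,2],[5,50,95]))
for x,y in((462,-308),(541,-296),(620,-284)): togo(x,y,150)
E
```

```text
red mat [527.8  57.7  33.9   1.7]
yellow mat [ 512.1 -102.1   33.7    1.6]
green mat [516.7 -21.1  33.6   1.6]
tray (array([ 496.5, -303.5]), array([193. , 134.1]), 8.2) [1.32971454 2.52468136 8.30035257]
at [ 505.7 -102.4  144.7] t 4.62 yAng 83.4 -> [ 0.79 -8.37 -0.21] 
at [ 505.7 -102.4  144.7] t 4.62 yAng 83.4 -> [-2.29 -7.53 -0.21] 
at [ 505.7 -102.4  144.7] t 4.62 yAng 83.4 -> [-5.38 -6.69 -0.2 ]
```

View pics/w3.png

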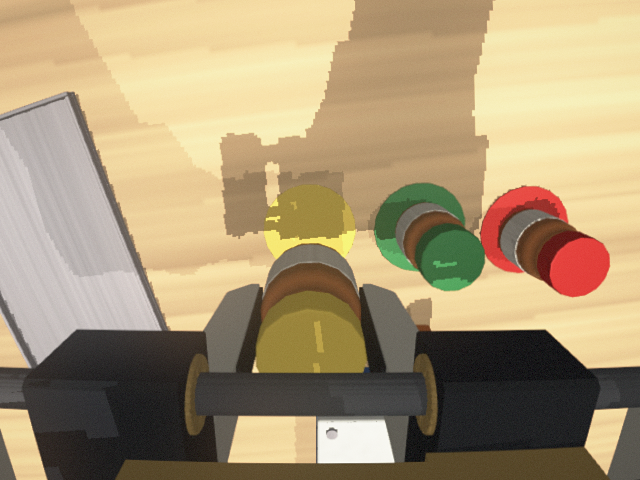

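Yellow is held upright, with the mats in clear view. I'll carry it to the far end of the tray.

Call:
step_arm:
  xyz:
    - [-1,-1.2,-0.2]
    - [-3,-3.7,-0.2]
    - [-5.4,-6.7,-0.2]
    - [-5.4,-6.7,-0.2]
    - [-5.4,-6.7,-0.2]
  yaw: [0,0,0,0,0]
  hand: [0.2,0.2,0.2,0.2,0.2]

```text
clock: 5.25
position: [620.3, -288.5, 146.8]
tcp_rot: [[-0.993, 0.12, -0.001], [0.12, 0.993, -0.001], [0.001, -0.001, -1.0]]
contact_force: [-0.8, 0.7, -1.0]
width: 0.44
```

```bash
python3 - <<'E'
from h import *
st,im,d,P=look("wrist");hsv=cv2.cvtColor(im,cv2.COLOR_RGB2HSV);cv2.imwrite("pics/w4.png",im[:,:,::-1])
m=(P[:,:,2]>-4)&(P[:,:,2]<14)&(hsv[:,:,1]<40)&(P[:,:,1]<-150)
Q=P[big(m)];print("tray",rect(Q),np.percentile(Q[:,2],[5,50,95]))
for c in("red","yellow","green"):print(c,"mat",disc(im,P,c,2))
togo(620,-284,46.5)
E
```

```text
tray (array([ 562., -290.]), array([231.9, 123.9]), 8.6) [1.36821293 2.60354686 7.41980405]
red mat None
yellow mat [ 509.1 -101.    35.1    1.6]
green mat [517.7 -45.3  22.7   1.6]
at [ 619.5 -285.7  146.7] t 5.3 yAng 83.2 -> [-0.02  0.07  4.01]
```

Call:
step_arm:
  xyz:
    - [0,0,1.5]
    - [0,0,3]
    - [0,0,3.7]
    - [0,0,3.95]
    - [0,0,3.98]
  yaw: [0,0,0,0,0]
  hand: [0.2,0.2,0.2,0.2,0.2]

```text
clock: 5.92
position: [620.5, -284.1, 49.8]
tcp_rot: [[-0.993, 0.115, 0.0], [0.115, 0.993, -0.0], [-0.0, -0.0, -1.0]]
contact_force: [0.6, 0.2, -0.8]
width: 0.444
```

Call:
step_arm:
  xyz:
    - [0,0,0]
    - [0,0,0]
    - [0,0,0]
    - [0,0,0]
    - [0,0,-0.5]
  yaw: [0,0,0,0,0]
  hand: [0.2,0.7,0.7,0.7,0.7]

```text
clock: 6.55
position: [619.7, -284.1, 61.6]
tcp_rot: [[-0.993, 0.115, -0.001], [0.115, 0.993, 0.001], [0.002, 0.0, -1.0]]
contact_force: [0.2, -0.6, 0.4]
width: 0.701
```

Call:
step_arm:
  xyz:
    - [0,0,-2]
    - [0,0,-4]
    - [0,0,-4]
    - [0,0,-4]
    - [0,0,-4]
  yaw: [0,0,0,0,0]
  hand: [0.7,0.7,0.7,0.7,0.7]

```text
clock: 7.18
position: [619.6, -284.0, 160.8]
tcp_rot: [[-0.993, 0.115, -0.002], [0.115, 0.993, 0.001], [0.002, 0.001, -1.0]]
contact_force: [-0.1, 0.3, -0.0]
width: 0.7
```

```bash
python3 -c "
from h import *
togo(517,-20.5,160,83.4)"
```

```text
at [ 619.6 -284.   160.8] t 7.17 yAng 83.4 -> [ 5.29 10.    0.05] yaw -0.00
```

Call:
step_arm:
  xyz:
    - [1.2,2.2,0]
    - [5.3,10,0]
    - [5.3,10,0]
    - [5.3,10,0]
    - [5.3,10,0]
  yaw: [0,0,0,0,0]
  hand: [0.64,0.64,0.64,0.64,0.64]

```text
clock: 7.8
position: [515.5, -17.6, 161.0]
tcp_rot: [[-0.994, 0.112, -0.003], [0.112, 0.994, 0.001], [0.003, 0.0, -1.0]]
contact_force: [0.5, -0.1, -0.6]
width: 0.64
```

```bash
python3 - <<'E'
from h import *
st,im,d,P=look("wrist");cv2.imwrite("pics/w5.png",im[:,:,::-1])
for c in("red","yellow","green"):print(c,"lid",disc(im,P,c,74),"mat",disc(im,P,c,2))
togo(516.5,-20,44.5)
E
```

```text
red lid [529.8  56.3  18.9  73.5] mat [527.5  57.6  33.6   1.6]
yellow lid None mat [ 509.2 -102.4   34.3    1.5]
green lid [516.4 -19.9  19.   73.5] mat [516.8 -21.   33.6   1.5]
at [514.3 -14.4 160.9] t 7.85 yAng 83.7 -> [-0.13 -0.22  4.65]
```

Call:
step_arm:
  xyz:
    - [0,0,0]
    - [0,0,0]
    - [0,0,0.5]
    - [0,0,1]
    - [0,0,1]
  yaw: [0,0,0,0,0]
  hand: [0.64,0.64,0.64,0.64,0.64]

```text
clock: 8.48
position: [516.7, -21.2, 135.4]
tcp_rot: [[-0.993, 0.116, -0.003], [0.116, 0.993, -0.0], [0.003, -0.0, -1.0]]
contact_force: [0.7, 0.4, -0.4]
width: 0.642
```

```bash
python3 -c "
from h import *
togo(516.5,-20,44.5)"
```

```text
at [516.7 -21.2 135.4] t 8.47 yAng 83.3 -> [0.   0.05 3.64]
```

Call:
step_arm:
  xyz:
    - [0,0.05,1.5]
    - [0,0.05,3]
    - [0,0.05,3.6]
    - [0,0.05,3.6]
    - [0,0.05,3.6]
  yaw: [0,0,0,0,0]
  hand: [0.64,0.64,0.64,0.64,0.2]

```text
clock: 9.1
position: [518.1, -19.6, 47.8]
tcp_rot: [[-0.993, 0.115, 0.001], [0.115, 0.993, -0.0], [-0.001, 0.0, -1.0]]
contact_force: [-0.3, -0.2, 0.2]
width: 0.578
```

Call:
step_arm:
  xyz:
    - [0,0,0]
    - [0,0,0]
    - [0,0,0]
    - [0,0,0]
    - [0,0,-0.3]
  yaw: [0,0,0,0,0]
  hand: [0.2,0.2,0.2,0.2,0.2]

```text
clock: 9.72
position: [517.4, -19.5, 54.8]
tcp_rot: [[-0.993, 0.115, -0.0], [0.115, 0.993, 0.0], [0.0, 0.0, -1.0]]
contact_force: [0.3, -0.1, -1.9]
width: 0.442
```

Call:
step_arm:
  xyz:
    - [0,0,-1.5]
    - [0,0,-3]
    - [0,0,-3.8]
    - [0,0,-3.8]
    - [0,0,-3.8]
  yaw: [0,0,0,0,0]
  hand: [0.2,0.2,0.2,0.2,0.2]

```text
clock: 10.35
position: [517.1, -19.4, 148.9]
tcp_rot: [[-0.993, 0.115, -0.001], [0.115, 0.993, 0.0], [0.001, -0.0, -1.0]]
contact_force: [0.8, 0.1, -2.4]
width: 0.444
```

```bash
python3 -c "
from h import *
togo(541,-296,150,83.4)"
```

```text
at [517.1 -19.4 148.9] t 10.35 yAng 83.4 -> [ -2.22 -10.88  -0.04] yaw 0.00
```

Call:
step_arm:
  xyz:
    - [-0.3,-1.5,0]
    - [-0.8,-3.9,0]
    - [-1.3,-6.4,0]
    - [-1.8,-8.8,0]
    - [-2.2,-10.5,0]
  yaw: [0,0,0,0,0]
  hand: [0.2,0.2,0.2,0.2,0.2]

```text
clock: 10.98
position: [540.9, -289.6, 147.7]
tcp_rot: [[-0.993, 0.117, -0.002], [0.117, 0.993, 0.0], [0.002, 0.0, -1.0]]
contact_force: [1.3, -0.1, -1.0]
width: 0.448
```

Call:
step_arm:
  xyz:
    - [0,-0.3,0]
    - [0,-0.4,0]
    - [0,-0.4,0]
    - [0,-0.4,0.7]
    - [0,-0.4,1.5]
  yaw: [0,0,0,0,0]
  hand: [0.2,0.2,0.2,0.2,0.2]

```text
clock: 11.6
position: [541.1, -295.3, 110.9]
tcp_rot: [[-0.994, 0.113, 0.001], [0.113, 0.994, 0.0], [-0.001, 0.0, -1.0]]
contact_force: [0.2, -0.5, -2.2]
width: 0.442
```

```bash
python3 - <<'E'
from h import *
st,im,d,P=look("side");cv2.imwrite("pics/s6.png",im[:,:,::-1])
togo(541,-296,48.5,83.4)
E
```

```text
at [ 539.8 -294.6  108.2] t 11.65 yAng 83.5 -> [-0.06 -0.05  2.39] yaw 0.01
```

View pics/s6.png

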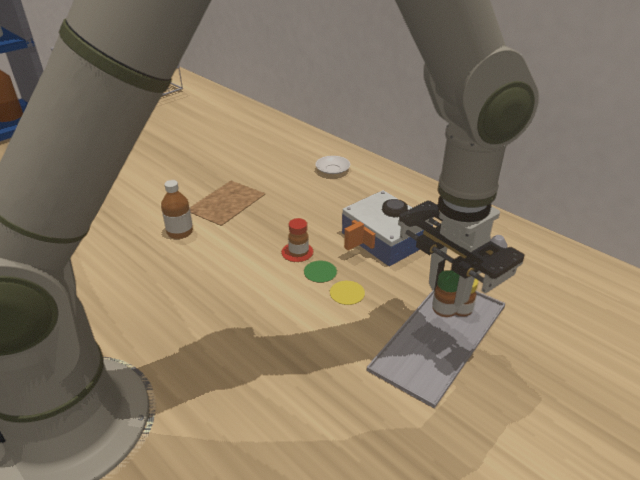

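The green jar hangs over the tray at (448,295), with the yellow one standing behind it at (467,298). I'll lower it.

Call:
step_arm:
  xyz:
    - [0,0,0.7]
    - [0,0,1.5]
    - [0,0,2.1]
    - [0,0,2.4]
    - [0,0,2.5]
  yaw: [0,0,0,0,0]
  hand: [0.2,0.2,0.2,0.2,0.2]

```text
clock: 12.28
position: [540.8, -296.4, 49.0]
tcp_rot: [[-0.993, 0.115, -0.0], [0.115, 0.993, 0.0], [0.0, 0.0, -1.0]]
contact_force: [-2.7, 1.1, 10.3]
width: 0.441
```

Call:
step_arm:
  xyz:
    - [0,0,0]
    - [0,0,0]
    - [0,0,0]
    - [0,0,0]
    - [0,0,-0.3]
  yaw: [0,0,0,0,0]
  hand: [0.2,0.2,0.7,0.7,0.7]

```text
clock: 12.9
position: [540.6, -296.4, 56.9]
tcp_rot: [[-0.993, 0.115, -0.001], [0.115, 0.993, 0.0], [0.001, 0.0, -1.0]]
contact_force: [-0.6, -0.2, -0.4]
width: 0.688
```

Call:
step_arm:
  xyz:
    - [0,0,-2]
    - [0,0,-4]
    - [0,0,-4]
    - [0,0,-4]
    - [0,0,-4]
  yaw: [0,0,0,0,0]
  hand: [0.7,0.7,0.7,0.7,0.7]

```text
clock: 13.52
position: [540.2, -296.1, 155.7]
tcp_rot: [[-0.993, 0.115, -0.002], [0.115, 0.993, 0.001], [0.002, 0.001, -1.0]]
contact_force: [0.2, 0.1, 0.1]
width: 0.698
```

```bash
python3 -c "
from h import *
togo(530,56,150,83.4)"
```

```text
at [ 540.2 -296.1  155.7] t 13.53 yAng 83.4 -> [ 2.02 13.94  0.24] yaw -0.00
```

Call:
step_arm:
  xyz:
    - [0.3,2,0]
    - [0.7,4.5,0]
    - [1.05,7,0]
    - [1.4,9.5,0]
    - [1.75,12,0]
  yaw: [0,0,0,0,0]
  hand: [0.7,0.7,0.7,0.7,0.7]

```text
clock: 14.15
position: [531.2, 5.8, 155.8]
tcp_rot: [[-0.993, 0.115, -0.002], [0.115, 0.993, -0.0], [0.002, -0.0, -1.0]]
contact_force: [0.7, 0.5, 0.0]
width: 0.698
```

Call:
step_arm:
  xyz:
    - [0.2,1.6,0.2]
    - [0.25,1.95,0.2]
    - [0.25,1.95,0.2]
    - [0.25,1.95,0.2]
    - [0.25,1.95,0.2]
  yaw: [0,0,0,0,0]
  hand: [0.7,0.7,0.7,0.7,0.7]

```text
clock: 14.78
position: [531.4, 51.4, 151.9]
tcp_rot: [[-0.993, 0.118, -0.0], [0.118, 0.993, -0.0], [-0.0, -0.0, -1.0]]
contact_force: [0.2, 0.2, -0.1]
width: 0.7
```

```bash
python3 - <<'E'
from h import *
st,im,d,P=look("wrist");cv2.imwrite("pics/w7.png",im[:,:,::-1])
for c in("red","yellow","green"):print(c,"lid",disc(im,P,c,74),"mat",disc(im,P,c,2))
togo(530,56.2,45)
E
```

```text
red lid [529.8  56.4  19.   73.5] mat [527.6  58.4  33.6   1.5]
yellow lid None mat [ 508.3 -102.2   33.9    1.5]
green lid None mat [516.9 -21.1  33.7   1.5]
at [531.5  51.7 151.9] t 14.82 yAng 83.3 -> [0.08 0.17 4.28]
```

Call:
step_arm:
  xyz:
    - [0.05,0.1,0.5]
    - [0.05,0.1,1]
    - [0.05,0.1,1]
    - [0.05,0.1,1]
    - [0.05,0.1,1]
  yaw: [0,0,0,0,0]
  hand: [0.7,0.7,0.7,0.7,0.7]

```text
clock: 15.45
position: [530.5, 55.7, 127.1]
tcp_rot: [[-0.993, 0.115, 0.0], [0.115, 0.993, 0.0], [-0.0, 0.0, -1.0]]
contact_force: [-0.3, -0.1, -1.0]
width: 0.696
```

```bash
python3 -c "
from h import *
togo(529.8,56.4,46)"
```

```text
at [530.5  55.7 127.1] t 15.45 yAng 83.4 -> [0.03 0.02 3.24]
```

Call:
step_arm:
  xyz:
    - [0,0,1.5]
    - [0,0,2.8]
    - [0,0,3.25]
    - [0,0,3.25]
    - [0,0,3.25]
  yaw: [0,0,0,0,0]
  hand: [0.7,0.7,0.7,0.7,0.2]

```text
clock: 16.08
position: [531.0, 55.7, 46.6]
tcp_rot: [[-0.993, 0.115, 0.001], [0.115, 0.993, 0.0], [-0.001, 0.0, -1.0]]
contact_force: [-0.5, -0.2, -0.3]
width: 0.635
```

Call:
step_arm:
  xyz:
    - [0,0,0]
    - [0,0,0]
    - [0,0,0]
    - [0,0,0]
    - [0,0,0]
  yaw: [0,0,0,0,0]
  hand: [0.2,0.2,0.2,0.2,0.2]

```text
clock: 16.7
position: [530.8, 55.6, 46.4]
tcp_rot: [[-0.993, 0.115, 0.001], [0.115, 0.993, 0.0], [-0.001, 0.0, -1.0]]
contact_force: [-0.8, -0.8, 7.3]
width: 0.447
```

Call:
step_arm:
  xyz:
    - [0,0,-0.5]
    - [0,0,-2]
    - [0,0,-3.5]
    - [0,0,-4]
    - [0,0,-4]
  yaw: [0,0,0,0,0]
  hand: [0.2,0.2,0.2,0.2,0.2]

```text
clock: 17.32
position: [530.6, 55.8, 146.3]
tcp_rot: [[-0.993, 0.115, 0.002], [0.115, 0.993, 0.0], [-0.002, 0.001, -1.0]]
contact_force: [-0.1, -0.5, -1.3]
width: 0.443
```

```bash
python3 -c "
from h import *
togo(462,-308,150,83.4)"
```

```text
at [530.6  55.8 146.3] t 17.32 yAng 83.4 -> [  1.05 -14.77  -0.16] yaw -0.00
```

Call:
step_arm:
  xyz:
    - [0.1,-2,0]
    - [0.3,-4.5,0]
    - [0.5,-7,0]
    - [0.7,-9.5,0]
    - [0.85,-12,0]
  yaw: [0,0,0,0,0]
  hand: [0.2,0.2,0.2,0.2,0.2]

```text
clock: 17.95
position: [473.7, -240.6, 144.1]
tcp_rot: [[-0.993, 0.115, -0.002], [0.115, 0.993, 0.001], [0.002, 0.001, -1.0]]
contact_force: [1.0, -0.9, -1.9]
width: 0.445
```

Call:
step_arm:
  xyz:
    - [0.1,-1.8,0]
    - [0.2,-2.7,0]
    - [0.2,-2.75,0]
    - [0.2,-2.75,0]
    - [0.2,-2.75,0.5]
  yaw: [0,0,0,0,0]
  hand: [0.2,0.2,0.2,0.2,0.2]

```text
clock: 18.58
position: [462.9, -305.6, 133.0]
tcp_rot: [[-0.994, 0.113, 0.001], [0.113, 0.994, -0.0], [-0.001, 0.0, -1.0]]
contact_force: [0.4, 0.2, -1.2]
width: 0.445
```

Call:
step_arm:
  xyz:
    - [0,0,0.5]
    - [0,0,0.5]
    - [0,0,0.5]
    - [0,0,0.5]
    - [0,0,0.5]
  yaw: [0,0,0,0,0]
  hand: [0.2,0.2,0.2,0.2,0.2]

```text
clock: 19.2
position: [462.1, -307.0, 121.0]
tcp_rot: [[-0.993, 0.115, 0.001], [0.115, 0.993, -0.0], [-0.001, -0.0, -1.0]]
contact_force: [-0.6, 0.8, -1.7]
width: 0.447
```

```bash
python3 - <<'E'
from h import *
st,im,d,P=look("wrist");cv2.imwrite("pics/w8.png",im[:,:,::-1])
for c in("red","yellow","green"):print(c,"lid",disc(im,P,c,74),"mat",disc(im,P,c,2))
hsv=cv2.cvtColor(im,cv2.COLOR_RGB2HSV)
m=(P[:,:,2]>-4)&(P[:,:,2]<14)&(hsv[:,:,1]<40)&(P[:,:,1]<-150)
print("tray",rect(P[big(m)]))
togo(462,-308,47.5)
E
```

```text
red lid None mat None
yellow lid None mat [ 510.  -102.    35.5    1.7]
green lid [ 550.4 -295.8   13.6   74.6] mat None
tray (array([ 475.1, -302.1]), array([151.4, 124.7]), 8.6)
at [ 462.1 -307.   120.9] t 19.25 yAng 83.4 -> [ 0.   -0.04  2.94]
```

Call:
step_arm:
  xyz:
    - [0,0.1,0.8]
    - [0,0.1,1.8]
    - [0,0.1,2.6]
    - [0,0.1,2.9]
    - [0,0.1,2.95]
  yaw: [0,0,0,0,0]
  hand: [0.2,0.2,0.2,0.2,0.2]

```text
clock: 19.88
position: [462.3, -304.3, 47.0]
tcp_rot: [[-0.993, 0.115, -0.0], [0.115, 0.993, 0.0], [0.0, 0.0, -1.0]]
contact_force: [-1.1, 1.3, 5.3]
width: 0.442
```

Call:
step_arm:
  xyz:
    - [0,0,0]
    - [0,0,0]
    - [0,0,0]
    - [0,0,0]
    - [0,0,-0.3]
  yaw: [0,0,0,0,0]
  hand: [0.2,0.2,0.7,0.7,0.7]

```text
clock: 20.5
position: [462.1, -304.3, 54.4]
tcp_rot: [[-0.993, 0.115, -0.001], [0.115, 0.993, 0.0], [0.001, 0.0, -1.0]]
contact_force: [-0.4, -0.1, -0.9]
width: 0.688
```

Call:
step_arm:
  xyz:
    - [0,0,-2]
    - [0,0,-4]
    - [0,0,-4]
    - [0,0,-4]
    - [0,0,-4]
  yaw: [0,0,0,0,0]
  hand: [0.7,0.7,0.7,0.7,0.7]

```text
clock: 21.12
position: [461.7, -304.0, 153.3]
tcp_rot: [[-0.993, 0.115, -0.002], [0.115, 0.993, 0.001], [0.002, 0.001, -1.0]]
contact_force: [0.3, 0.5, 0.1]
width: 0.701
```

```bash
python3 -c "
from h import *
togo(550,-30,160,83.4)"
```

```text
at [ 461.7 -304.   153.3] t 21.12 yAng 83.4 -> [-2.25 11.29 -0.26] yaw -0.00
```

Call:
step_arm:
  xyz:
    - [-0.3,1.5,-0.2]
    - [-0.8,4,-0.2]
    - [-1.3,6.5,-0.2]
    - [-1.8,9,-0.2]
    - [-2.15,10.8,-0.2]
  yaw: [0,0,0,0,0]
  hand: [0.7,0.7,0.7,0.7,0.7]

```text
clock: 21.75
position: [546.8, -39.6, 158.1]
tcp_rot: [[-0.994, 0.113, -0.002], [0.113, 0.994, 0.0], [0.002, 0.0, -1.0]]
contact_force: [-0.4, -0.3, 0.6]
width: 0.702
```

Call:
step_arm:
  xyz:
    - [-0.1,0.4,0]
    - [-0.1,0.5,0]
    - [-0.1,0.5,0]
    - [-0.1,0.5,0]
    - [-0.1,0.5,0]
  yaw: [0,0,0,0,0]
  hand: [0.7,0.7,0.6,0.6,0.6]

```text
clock: 22.38
position: [550.5, -31.4, 159.5]
tcp_rot: [[-0.993, 0.117, 0.0], [0.117, 0.993, -0.0], [-0.0, -0.0, -1.0]]
contact_force: [0.0, -0.3, 0.4]
width: 0.6
```

```bash
python3 - <<'E'
from h import *
st,im,d,P=look("wrist");cv2.imwrite("pics/w9.png",im[:,:,::-1])
hsv=cv2.cvtColor(im,cv2.COLOR_RGB2HSV)
m=big(mask(im,"orange")&(abs(P[:,:,2]-75)<4));print("fin",m.sum(),rect(P[m]),np.median(P[m],0))
m=big(mask(im,"orange")&(abs(P[:,:,2]-61)<4));print("flange",m.sum(),rect(P[m]),np.median(P[m],0))
m=big((hsv[:,:,1]<90)&(abs(P[:,:,2]-65)<4));print("housing",rect(P[m]))
st,i2,d2,P2=look("side")
o=np.vstack([np.hstack([im[120:440,:][:, :]]),i2[150:430,:]])[:,:,::-1];cv2.imwrite("pics/c9.png",o)
togo(600.6,-32.2,55)
E
```

```text
fin 1286 (array([602.3, -32.1]), array([14.1, 41.7]), 84.0) [600.67856757 -31.9238832   74.49580646]
flange 402 (array([629.4, -15.3]), array([24.2,  8.9]), 84.0) [628.75417496 -15.62925417  60.40264776]
housing (array([697.4, -43.1]), array([149.9,  44.5]), 83.3)
at [550.6 -30.9 159.5] t 22.48 yAng 83.3 -> [-1.99  0.18  4.18]
```

View pics/c9.png

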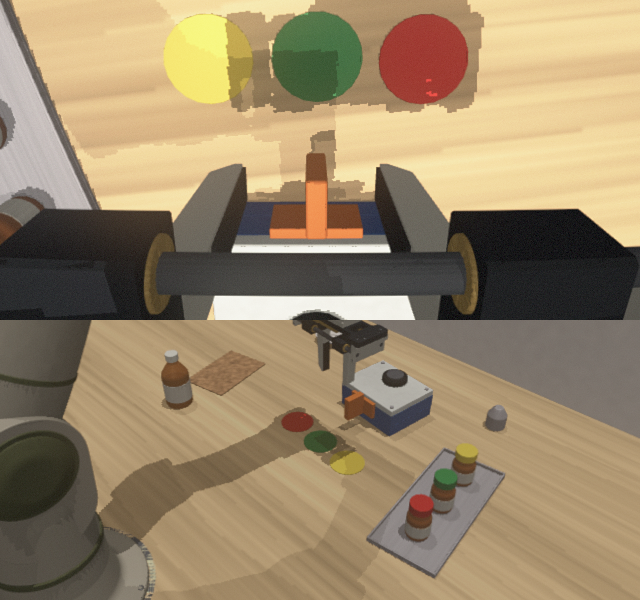

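Below, all three jars stand upright in the tray at (420,517), (445,490) and (465,463). Above, the fin lies between the open fingers at (316,195). Next I grip the fin.

Call:
step_arm:
  xyz:
    - [-0.9,0.1,0]
    - [-1.8,0.16,0.3]
    - [-1.95,0.17,0.6]
    - [-1.95,0.17,1]
    - [-1.95,0.17,1]
  yaw: [0,0,0,0,0]
  hand: [0.5,0.5,0.5,0.5,0.5]

```text
clock: 23.1
position: [598.1, -31.7, 133.4]
tcp_rot: [[-0.993, 0.115, -0.003], [0.115, 0.993, -0.0], [0.003, -0.0, -1.0]]
contact_force: [-0.6, 0.0, -0.3]
width: 0.504
```

Call:
step_arm:
  xyz:
    - [0,0,0]
    - [0,0,1]
    - [0,0,2]
    - [0,0,2]
    - [0,0,2]
  yaw: [0,0,0,0,0]
  hand: [0.5,0.5,0.5,0.5,0.5]

```text
clock: 23.72
position: [599.9, -31.7, 85.3]
tcp_rot: [[-0.993, 0.115, 0.001], [0.115, 0.993, -0.0], [-0.001, 0.0, -1.0]]
contact_force: [0.2, 0.6, -0.1]
width: 0.499
```

```bash
python3 -c "
from h import *
togo(599.3,-31.8,55,83.5)"
```

```text
at [599.9 -31.7  85.3] t 23.73 yAng 83.4 -> [ 0.02 -0.01  1.21] yaw -0.01
```

Call:
step_arm:
  xyz:
    - [0,0,0.6]
    - [0,0,1.2]
    - [0,0,1.2]
    - [0,0,1.2]
    - [0,0,1.2]
  yaw: [0,0,0,0,0]
  hand: [0.5,0.5,0.5,0.5,0.4]

```text
clock: 24.35
position: [599.8, -31.7, 54.6]
tcp_rot: [[-0.993, 0.115, 0.0], [0.115, 0.993, -0.0], [-0.0, 0.0, -1.0]]
contact_force: [-0.8, 0.7, 0.5]
width: 0.44
```

Call:
step_arm:
  xyz:
    - [0,0,0]
    - [0,0,0]
    - [0,0,0]
    - [0,0,0]
    - [0,0,0]
  yaw: [0,0,0,0,0]
  hand: [0.3,0.2,0.05,0.05,0.05]
  force: 30

```text
clock: 24.98
position: [599.6, -31.7, 54.5]
tcp_rot: [[-0.993, 0.115, 0.0], [0.115, 0.993, -0.0], [-0.0, -0.0, -1.0]]
contact_force: [0.4, 0.5, 3.0]
width: 0.148
```

Call:
step_arm:
  xyz:
    - [0,0,0]
    - [0,0,0]
    - [0,0,0]
    - [0.1,0,0]
    - [0.3,0,0]
  yaw: [0,0,0,0,0]
  hand: [0.05,0.05,0.05,0.05,0.05]

```text
clock: 25.6
position: [592.6, -30.8, 54.4]
tcp_rot: [[-0.993, 0.115, 0.001], [0.115, 0.993, -0.0], [-0.001, 0.0, -1.0]]
contact_force: [1.9, -0.5, 1.4]
width: 0.148
```

Call:
step_arm:
  xyz:
    - [0.3,0,0]
    - [0.6,0,0]
    - [0.9,0,0]
    - [1.2,0,0]
    - [1.5,0,0]
  yaw: [0,0,0,0,0]
  hand: [0.05,0.05,0.05,0.05,0.05]

```text
clock: 26.22
position: [554.3, -26.4, 54.4]
tcp_rot: [[-0.993, 0.115, -0.0], [0.115, 0.993, -0.0], [0.0, -0.0, -1.0]]
contact_force: [1.3, -0.9, 1.4]
width: 0.151
```

Call:
step_arm:
  xyz:
    - [0.4,0,0]
    - [0.8,0,0]
    - [1.2,0,0]
    - [1.6,0,0]
    - [1.8,0,0]
  yaw: [0,0,0,0,0]
  hand: [0.05,0.05,0.05,0.05,0.05]

```text
clock: 26.85
position: [509.1, -21.2, 54.3]
tcp_rot: [[-0.993, 0.115, -0.001], [0.115, 0.993, -0.0], [0.001, -0.0, -1.0]]
contact_force: [0.3, 0.1, -0.5]
width: 0.146
```

Call:
step_arm:
  xyz:
    - [0,0,-0.2]
    - [0,0,-1]
    - [0,0,-2]
    - [0,0,-2.5]
    - [0,0,-2.5]
  yaw: [0,0,0,0,0]
  hand: [0.05,0.05,0.05,0.05,0.05]

```text
clock: 27.48
position: [510.9, -21.3, 117.7]
tcp_rot: [[-0.993, 0.115, 0.002], [0.115, 0.993, 0.0], [-0.002, 0.0, -1.0]]
contact_force: [0.5, 0.2, -1.9]
width: 0.149
```

```bash
python3 - <<'E'
from h import *
st,im,d,P=look("side");cv2.imwrite("pics/s10.png",im[100:400,:,::-1]);hsv=cv2.cvtColor(im,cv2.COLOR_RGB2HSV)
for n in("side","scene"):
    st,im,d,P=look(n);hsv=cv2.cvtColor(im,cv2.COLOR_RGB2HSV);x,y,z=P[:,:,0],P[:,:,1],P[:,:,2]
    m=(x>430)&(x<660)&(y>200)&(y<430)&(z<9)&(z>-6)&(hsv[:,:,2]<150)
    m=big(m);print(n,"pad",m.sum(),rect(P[m]),np.median(P[m][:,2]))
    t=P[(x>330)&(x<460)&(y>220)&(y<340)&(z>112)&(z<135)];print("cap",rect(t))
togo(545,312,150)
E
```

```text
side pad 600 (array([512.8, 306.8]), array([105.5, 113.5]), 11.6) 3.004195513570153
cap (array([394.4, 290.1]), array([27.6, 25.7]), 89.5)
scene pad 5770 (array([540.8, 312.2]), array([166.7, 113.5]), 11.5) 3.86238869501409
cap (array([399.7, 290.9]), array([26.2, 28.4]), 80.7)
at [509.9 -21.3 116.3] t 27.62 yAng 83.4 -> [ 0.14 13.4  -1.35]
```

View pics/s10.png

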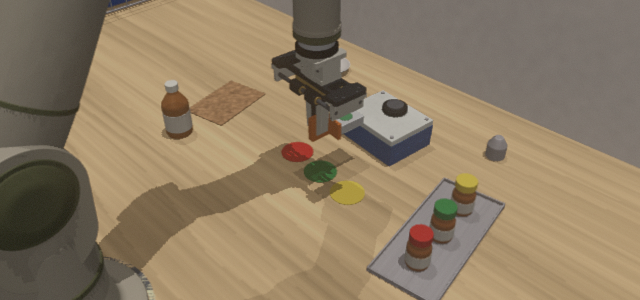

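The cartridge is out of its slot and held level, above the green mat at about (320,150) in the crop. I'll take it to the pad, keeping high past the bottle.

Call:
step_arm:
  xyz:
    - [0.1,0.5,-1]
    - [0.3,2,-2.2]
    - [0.6,4,-3.2]
    - [0.9,6,-3.4]
    - [1.2,8,-3.4]
  yaw: [0,0,0,0,0]
  hand: [0.05,0.05,0.05,0.05,0.05]

```text
clock: 28.25
position: [503.3, 182.4, 201.7]
tcp_rot: [[-0.993, 0.115, 0.0], [0.115, 0.993, -0.0], [-0.0, -0.0, -1.0]]
contact_force: [1.6, -0.1, -1.3]
width: 0.147
```

Call:
step_arm:
  xyz:
    - [0.2,1.9,0]
    - [0.4,3.5,0]
    - [0.5,4.5,0]
    - [0.6,4.85,0]
    - [0.6,4.85,0]
  yaw: [-0.5,-1,-1.5,-1.81,-1.81]
  hand: [0.05,0.05,0.05,0.05,0.05]

```text
clock: 28.88
position: [502.4, 302.1, 201.4]
tcp_rot: [[-0.98, -0.199, -0.001], [-0.199, 0.98, -0.001], [0.001, -0.001, -1.0]]
contact_force: [0.8, -0.7, -1.4]
width: 0.146
```

Call:
step_arm:
  xyz:
    - [0,0,0]
    - [0,0,0]
    - [0,0,0]
    - [0,0,0]
    - [0,0,0]
  yaw: [0,0,0,0,0]
  hand: [0.05,0.05,0.05,0.05,0.05]

```text
clock: 29.5
position: [502.5, 303.0, 201.9]
tcp_rot: [[-0.98, -0.199, 0.0], [-0.199, 0.98, 0.0], [-0.0, 0.0, -1.0]]
contact_force: [0.9, -1.1, -1.7]
width: 0.146
```

```bash
python3 - <<'E'
from h import *
st,im,d,P=look("wrist");cv2.imwrite("pics/w11.png",im[:,:,::-1]);np.savez("pics/w11.npz",im=im,d=d,P=P)
hsv=cv2.cvtColor(im,cv2.COLOR_RGB2HSV)
x,y,z=P[:,:,0],P[:,:,1],P[:,:,2]
m=big((abs(z-4)<6)&(hsv[:,:,2]<175)&(hsv[:,:,1]>60)&(x>430)&(x<660)&(y>200)&(y<430));print("pad",m.sum(),rect(P[m]),np.median(P[m][:,2]))
o=big(mask(im,"orange")&(z>40));print("orange",rect(P[o]))
togo(501.8,304,120,101.5)
E
```

```text
pad 11344 (array([506.5, 308.6]), array([122.9, 117.4]), 0.8) 3.4719577766227587
orange (array([469.6, 298.3]), array([90.6, 13.8]), 11.8)
at [502.4 303.  201.9] t 29.55 yAng 101.5 -> [0.02 0.04 3.28] yaw -0.00
```

View pics/w11.png

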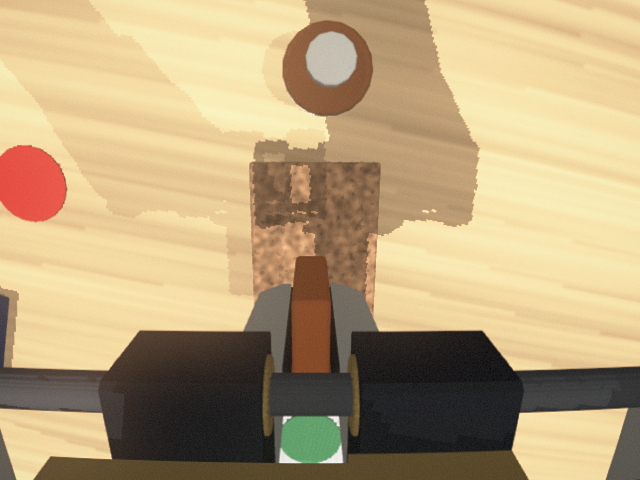

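The pad's near edge runs from (250,162) to (380,162), and its sides are visible at (253,290) and (375,300). I'll cast the corners onto z=4.

```bash
python3 - <<'E'
from h import *
f=np.load("pics/w11.npz");st=r.state()
q=plane("wrist",[(250,162),(380,162),(253,290),(375,300)],4,st)[:,:2];print(q.round(1))
a=q[1]-q[0];w=np.linalg.norm(a);a/=w;n=np.array([a[1],-a[0]]);n*=np.sign(n[0])
print("width",w,"axis ang",np.degrees(np.arctan2(n[1],n[0])),"left/right side ang",[np.degrees(np.arctan2(*(q[i+2]-q[i])[::-1])) for i in(0,1)])
print("centre",(q[0]+q[1])/2+80*n)
E
```

```text
[[471.6 247.5]
 [450.  353.3]
 [584.5 268.6]
 [572.1 379.4]]
width 107.91369818703161 axis ang 11.52189568251217 left/right side ang [np.float64(10.5595582281929), np.float64(12.070676994274358)]
centre [539.20226359 316.38607525]
```

Call:
step_arm:
  xyz:
    - [0.03,0.16,1]
    - [0.03,0.16,2.5]
    - [0.03,0.16,4]
    - [0.03,0.16,5.2]
    - [0.03,0.16,5.6]
  yaw: [0,0,0,0,0]
  hand: [0.05,0.05,0.05,0.05,0.05]

```text
clock: 30.18
position: [500.3, 306.4, 60.3]
tcp_rot: [[-0.98, -0.199, -0.002], [-0.199, 0.98, -0.001], [0.002, -0.001, -1.0]]
contact_force: [-0.3, -0.3, -1.3]
width: 0.144
```

Call:
step_arm:
  xyz:
    - [0,0,0]
    - [0,0,0]
    - [0,0,0.2]
    - [0,0,0.2]
    - [0,0,0.2]
  yaw: [0,0,0,0,0]
  hand: [0.05,0.05,0.05,0.05,0.05]

```text
clock: 30.8
position: [501.0, 306.8, 57.1]
tcp_rot: [[-0.98, -0.199, 0.0], [-0.199, 0.98, 0.0], [-0.0, 0.0, -1.0]]
contact_force: [0.4, 0.4, -1.2]
width: 0.147
```

```bash
python3 - <<'E'
from h import *
st,im,d,P=look("scene");cv2.imwrite("pics/s12.png",cv2.resize(im[190:430,420:620,::-1],None,fx=3,fy=2.5))
togo(500.9,306.7,33.8,101.5)
E
```

```text
at [501.  306.8  57. ] t 30.85 yAng 101.5 -> [ 0.   -0.    0.93] yaw -0.00
```

View pics/s12.png

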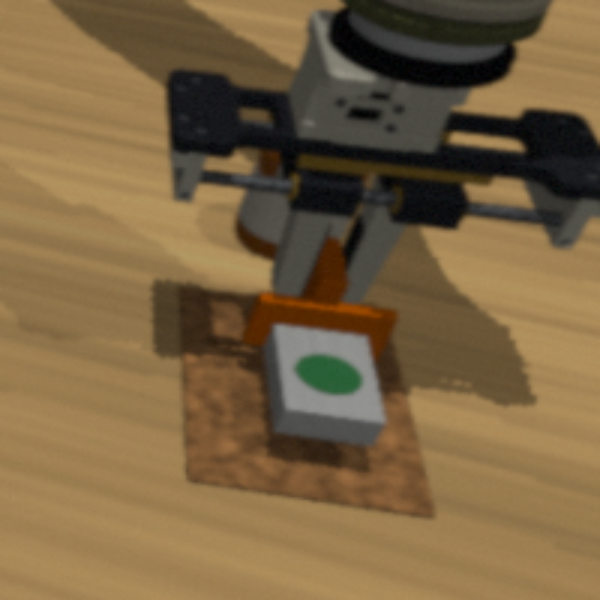

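The cartridge is level and centred over the pad, with its body at about (325,385) in the crop. I'll lower it and release.

Call:
step_arm:
  xyz:
    - [0,0,0.4]
    - [0,0,0.7]
    - [0,0,0.85]
    - [0,0,0.92]
    - [0,0,0.94]
  yaw: [0,0,0,0,0]
  hand: [0.05,0.05,0.05,0.05,0.05]

```text
clock: 31.48
position: [500.7, 306.7, 33.5]
tcp_rot: [[-0.98, -0.199, -0.0], [-0.199, 0.98, -0.0], [0.0, -0.0, -1.0]]
contact_force: [-1.6, -1.7, 6.1]
width: 0.147
```

Call:
step_arm:
  xyz:
    - [0,0,0]
    - [0,0,0]
    - [0,0,0]
    - [0,0,0]
    - [0,0,0]
  yaw: [0,0,0,0,0]
  hand: [0.05,0.2,0.3,0.4,0.4]
  force: 20

```text
clock: 32.1
position: [501.0, 306.8, 33.4]
tcp_rot: [[-0.98, -0.199, 0.0], [-0.199, 0.98, 0.0], [-0.0, 0.0, -1.0]]
contact_force: [-0.6, -1.3, -0.2]
width: 0.396
```

Call:
step_arm:
  xyz:
    - [0,0,-0.5]
    - [0,0,-2]
    - [0,0,-4]
    - [0,0,-6]
    - [0,0,-6.5]
  yaw: [0,0,0,0,0]
  hand: [0.4,0.4,0.4,0.4,0.4]

```text
clock: 32.72
position: [502.1, 307.4, 200.0]
tcp_rot: [[-0.98, -0.199, 0.005], [-0.199, 0.98, 0.003], [-0.005, 0.002, -1.0]]
contact_force: [-1.0, -0.5, -0.4]
width: 0.398
```

```bash
python3 - <<'E'
from h import *
st,im,d,P=look("scene");cv2.imwrite("pics/s13.png",cv2.resize(im[190:430,420:620,::-1],None,fx=3,fy=2.5));hsv=cv2.cvtColor(im,cv2.COLOR_RGB2HSV)
x,y,z=P[:,:,0],P[:,:,1],P[:,:,2]
reg=(x>430)&(x<660)&(y>200)&(y<430)
m=reg&(z>20)&(z<30)&(hsv[:,:,1]<60);print("body",m.sum(),rect(P[m]),np.median(P[m][:,2]))
m=reg&mask(im,"orange")&(z>48)&(z<60);print("fin",rect(P[m]),np.median(P[m],0))
togo(461.7,-304,165,83.4)
E
```

```text
body 912 (array([516.3, 307. ]), array([175.7,  45.1]), 11.6) 23.833857027780283
fin (array([525.3, 309.6]), array([ 7.5, 13.9]), 22.8) [525.22586568 309.97924597  53.61231596]
at [502.  307.4 199.8] t 32.77 yAng 101.5 -> [  6.45 -23.65   1.31] yaw 1.81
```

View pics/s13.png

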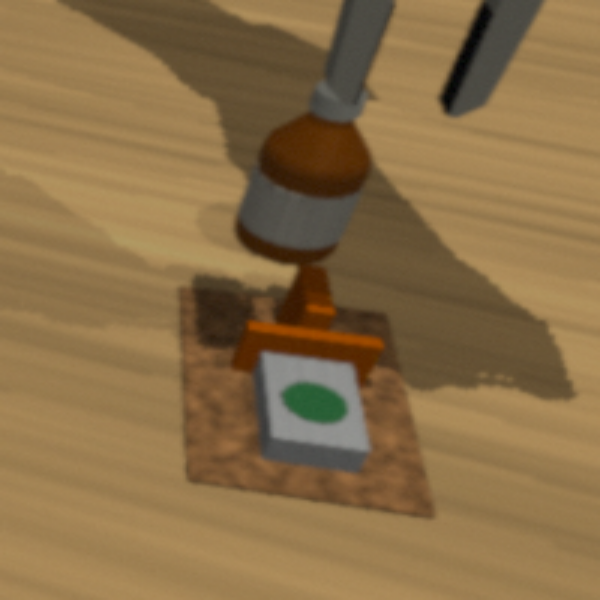

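The cartridge lies flat on the pad with its body top at about (310,400) in the crop, and the bottle stands. I'll check centring by casting the crop's corners within this one camera.

```bash
python3 - <<'E'
from h import *
f=lambda a:np.array(a)/[3,2.5]+[420,190]
b=plane("scene",f([(258,353),(351,362),(369,447),(262,440)]),24)[:,:2]
p=plane("scene",f([(179,288),(387,313),(434,516),(188,480)]),4)[:,:2]
for q in(b,p):print(q.round(1),q.mean(0).round(1),[np.linalg.norm(q[i]-q[(i+1)%4]).round(1) for i in range(4)])
u=np.array([np.cos(.2),np.sin(.2)])
print("cart mid",b.mean(0)-25*u, "off", (b.mean(0)-25*u-p.mean(0)))
E
```

```text
[[542.9 289.7]
 [530.9 332.9]
 [593.8 345.8]
 [609.3 300.1]] [569.2 317.1] [np.float64(44.8), np.float64(64.2), np.float64(48.3), np.float64(67.2)]
[[479.5 244.4]
 [455.5 351.1]
 [611.3 380.9]
 [633.2 275. ]] [544.9 312.9] [np.float64(109.4), np.float64(158.6), np.float64(108.2), np.float64(156.8)]
cart mid [544.71897018 312.15547314] off [-0.1352321  -0.69641793]
```

The cartridge sits within 1 mm of the pad's middle. Next, the jars go back, red first.

Call:
step_arm:
  xyz:
    - [0.5,-1.8,0]
    - [1.1,-4.2,0]
    - [1.8,-6.6,0]
    - [2.45,-9,0]
    - [3.1,-11.4,0]
  yaw: [0,0,0,0,0]
  hand: [0.5,0.7,0.7,0.7,0.7]

```text
clock: 33.4
position: [480.8, 10.2, 195.1]
tcp_rot: [[-0.98, -0.2, -0.001], [-0.2, 0.98, -0.0], [0.001, 0.0, -1.0]]
contact_force: [0.8, -0.6, -0.1]
width: 0.696
```

Call:
step_arm:
  xyz:
    - [0.65,-2.4,0.2]
    - [1.3,-4.8,0.5]
    - [1.95,-7.2,0.8]
    - [2.6,-9.6,1.1]
    - [3.2,-11.6,1.3]
  yaw: [0.4,0.8,1.2,1.6,1.81]
  hand: [0.7,0.7,0.7,0.7,0.7]

```text
clock: 34.02
position: [460.0, -290.2, 162.1]
tcp_rot: [[-0.993, 0.118, -0.002], [0.118, 0.993, 0.001], [0.002, 0.0, -1.0]]
contact_force: [0.3, -0.1, -0.0]
width: 0.7
```

Call:
step_arm:
  xyz:
    - [0,0,0]
    - [0,0,0]
    - [0,0,0]
    - [0,0,0]
    - [0,0,0]
  yaw: [0,0,0,0,0]
  hand: [0.7,0.7,0.7,0.7,0.7]

```text
clock: 34.65
position: [461.5, -287.3, 163.5]
tcp_rot: [[-0.994, 0.114, 0.0], [0.114, 0.994, 0.0], [-0.0, 0.0, -1.0]]
contact_force: [0.6, 0.2, 0.4]
width: 0.702
```

```bash
python3 - <<'E'
from h import *
st,im,d,P=look("wrist");cv2.imwrite("pics/w14.png",im[:,:,::-1])
for c in("red","yellow","green"):print(c,"lid",disc(im,P,c,75),"mat",disc(im,P,c,2))
togo(462.1,-304.3,47.3,83.4)
E
```

```text
red lid [ 461.6 -302.5   19.    74.5] mat None
yellow lid [ 619.9 -282.6   18.7   74.5] mat [ 508.9 -100.9   35.2    1.7]
green lid [ 538.8 -294.4   18.9   74.4] mat [516.6 -22.8  33.8   1.7]
at [ 461.4 -287.5  163.5] t 34.7 yAng 83.5 -> [-0.1  -0.66  4.65] yaw 0.01
```

Call:
step_arm:
  xyz:
    - [-0.06,-0.66,0.5]
    - [-0.06,-0.66,1.5]
    - [-0.06,-0.66,2]
    - [-0.06,-0.66,2]
    - [-0.06,-0.66,2]
  yaw: [0,0,0,0,0]
  hand: [0.7,0.7,0.7,0.7,0.7]

```text
clock: 35.33
position: [460.9, -304.9, 113.7]
tcp_rot: [[-0.993, 0.115, 0.0], [0.115, 0.993, -0.0], [-0.0, -0.0, -1.0]]
contact_force: [-0.9, 0.7, 0.6]
width: 0.699
```

Call:
step_arm:
  xyz:
    - [0,0,1]
    - [0,0,2.2]
    - [0,0,2.65]
    - [0,0,2.65]
    - [0,0,2.65]
  yaw: [0,0,0,0,0]
  hand: [0.7,0.7,0.7,0.7,0.2]

```text
clock: 35.95
position: [461.2, -304.9, 48.1]
tcp_rot: [[-0.993, 0.115, 0.001], [0.115, 0.993, -0.001], [-0.001, -0.001, -1.0]]
contact_force: [-0.0, -0.0, -0.9]
width: 0.633
```

Call:
step_arm:
  xyz:
    - [0,0,0]
    - [0,0,0]
    - [0,0,0]
    - [0,0,0]
    - [0,0,-0.1]
  yaw: [0,0,0,0,0]
  hand: [0.2,0.2,0.2,0.2,0.2]

```text
clock: 36.58
position: [460.7, -304.6, 49.8]
tcp_rot: [[-0.993, 0.115, -0.0], [0.115, 0.993, 0.0], [0.0, 0.0, -1.0]]
contact_force: [-0.6, -0.3, -1.5]
width: 0.444
```

Call:
step_arm:
  xyz:
    - [0,0,-1.2]
    - [0,0,-2.8]
    - [0,0,-3.9]
    - [0,0,-3.9]
    - [0,0,-3.9]
  yaw: [0,0,0,0,0]
  hand: [0.2,0.2,0.2,0.2,0.2]

```text
clock: 37.2
position: [460.4, -304.4, 146.5]
tcp_rot: [[-0.993, 0.115, -0.001], [0.115, 0.993, 0.0], [0.001, 0.0, -1.0]]
contact_force: [-0.3, -0.2, -1.9]
width: 0.441
```

```bash
python3 -c "
from h import *
togo(528.2,57,150,83.4)"
```

```text
at [ 460.4 -304.4  146.5] t 37.2 yAng 83.4 -> [-1.03 14.67 -0.13] yaw -0.00
```

Call:
step_arm:
  xyz:
    - [-0.15,2,0]
    - [-0.3,4.5,0]
    - [-0.5,7,0]
    - [-0.7,9.5,0]
    - [-0.85,12,0]
  yaw: [0,0,0,0,0]
  hand: [0.2,0.2,0.2,0.2,0.2]

```text
clock: 37.83
position: [515.9, -7.7, 145.8]
tcp_rot: [[-0.993, 0.115, -0.002], [0.115, 0.993, -0.0], [0.002, -0.001, -1.0]]
contact_force: [1.5, -0.7, -0.4]
width: 0.444
```

Call:
step_arm:
  xyz:
    - [-0.1,1.8,0]
    - [-0.15,2.6,0]
    - [-0.15,2.67,0]
    - [-0.15,2.67,0]
    - [-0.15,2.67,0]
  yaw: [0,0,0,0,0]
  hand: [0.2,0.2,0.2,0.2,0.2]

```text
clock: 38.45
position: [527.3, 54.6, 146.9]
tcp_rot: [[-0.993, 0.117, -0.001], [0.117, 0.993, -0.001], [0.001, -0.001, -1.0]]
contact_force: [0.3, -0.4, -1.0]
width: 0.445
```

Call:
step_arm:
  xyz:
    - [0,0,0]
    - [0,0,0.5]
    - [0,0,1]
    - [0,0,1]
    - [0,0,1]
  yaw: [0,0,0,0,0]
  hand: [0.2,0.2,0.2,0.2,0.2]

```text
clock: 39.08
position: [527.6, 56.2, 121.9]
tcp_rot: [[-0.993, 0.115, -0.001], [0.115, 0.993, -0.0], [0.0, -0.0, -1.0]]
contact_force: [-0.3, 0.5, -0.4]
width: 0.439
```

```bash
python3 - <<'E'
from h import *
st,im,d,P=look("wrist")
for c in("red","yellow","green"):print(c,"mat",disc(im,P,c,2))
togo(527.5,56.8,46.8,83.4)
E
```

```text
red mat [527.6  58.   33.7   1.5]
yellow mat [ 509.1 -102.7   34.5    1.4]
green mat [516.7 -21.1  33.7   1.5]
at [527.7  56.2 122.1] t 39.12 yAng 83.4 -> [0.01 0.02 3.01] yaw -0.00
```

Call:
step_arm:
  xyz:
    - [0,0.02,0.9]
    - [0,0.02,1.9]
    - [0,0.02,2.6]
    - [0,0.02,2.95]
    - [0,0.02,3.02]
  yaw: [0,0,0,0,0]
  hand: [0.2,0.2,0.2,0.2,0.2]

```text
clock: 39.75
position: [527.6, 56.7, 46.7]
tcp_rot: [[-0.993, 0.115, -0.0], [0.115, 0.993, -0.0], [0.0, -0.0, -1.0]]
contact_force: [-3.7, 0.5, 12.3]
width: 0.441
```

Call:
step_arm:
  xyz:
    - [0,0,0]
    - [0,0,0]
    - [0,0,0]
    - [0,0,0]
    - [0,0,-0.3]
  yaw: [0,0,0,0,0]
  hand: [0.2,0.2,0.6,0.6,0.6]

```text
clock: 40.38
position: [527.5, 56.7, 54.1]
tcp_rot: [[-0.993, 0.115, -0.001], [0.115, 0.993, -0.0], [0.001, -0.0, -1.0]]
contact_force: [-0.7, 1.0, -0.4]
width: 0.604
```

Call:
step_arm:
  xyz:
    - [0,0,-2]
    - [0,0,-4]
    - [0,0,-4]
    - [0,0,-4]
    - [0,0,-4]
  yaw: [0,0,0,0,0]
  hand: [0.6,0.6,0.6,0.6,0.6]

```text
clock: 41.0
position: [527.0, 56.6, 153.1]
tcp_rot: [[-0.993, 0.115, -0.002], [0.115, 0.993, -0.0], [0.002, -0.001, -1.0]]
contact_force: [-1.8, 0.8, 0.9]
width: 0.596
```

```bash
python3 - <<'E'
from h import *
st,im,d,P=look("wrist")
for c in("red","yellow","green"):print(c,"lid",disc(im,P,c,74),"mat",disc(im,P,c,2))
togo(540.3,-296.4,155,83.4)
E
```

```text
red lid [528.7  58.6  19.1  73.5] mat [527.6  58.1  33.6   1.5]
yellow lid None mat [ 509.6 -102.    34.4    1.4]
green lid None mat [516.9 -21.   33.8   1.5]
at [527.1  56.6 153. ] t 41.05 yAng 83.4 -> [ -2.15 -13.96  -0.07] yaw -0.00
```

Red sits about 1 mm from its mat's centre. Green is next.

Call:
step_arm:
  xyz:
    - [-0.3,-2,0]
    - [-0.7,-4.5,0]
    - [-1.1,-7,0]
    - [-1.5,-9.5,0]
    - [-1.85,-12,0]
  yaw: [0,0,0,0,0]
  hand: [0.6,0.65,0.65,0.65,0.65]

```text
clock: 41.68
position: [538.6, -245.5, 152.9]
tcp_rot: [[-0.993, 0.115, -0.002], [0.115, 0.993, 0.001], [0.002, 0.001, -1.0]]
contact_force: [1.0, 0.2, 1.1]
width: 0.65
```

Call:
step_arm:
  xyz:
    - [-0.2,-1.5,0]
    - [-0.28,-1.95,0]
    - [-0.28,-1.95,0]
    - [-0.28,-1.95,0.7]
    - [-0.28,-1.95,1]
  yaw: [0,0,0,0,0]
  hand: [0.65,0.65,0.65,0.65,0.65]

```text
clock: 42.3
position: [540.2, -290.7, 127.5]
tcp_rot: [[-0.994, 0.113, -0.002], [0.113, 0.994, 0.001], [0.002, 0.001, -1.0]]
contact_force: [0.4, -0.1, 0.3]
width: 0.652
```

Call:
step_arm:
  xyz:
    - [0,0,0]
    - [0,0,0]
    - [0,0,0]
    - [0,0,0.5]
    - [0,0,0.5]
  yaw: [0,0,0,0,0]
  hand: [0.65,0.65,0.65,0.65,0.65]

```text
clock: 42.92
position: [539.8, -292.6, 115.6]
tcp_rot: [[-0.993, 0.115, -0.001], [0.115, 0.993, 0.001], [0.002, 0.001, -1.0]]
contact_force: [-0.3, 0.2, 0.1]
width: 0.65
```

```bash
python3 -c "
from h import *
togo(539.8,-296.4,47.5,83.4)"
```

```text
at [ 539.8 -292.6  115.6] t 42.92 yAng 83.4 -> [-0.02 -0.15  2.72] yaw -0.00
```

Call:
step_arm:
  xyz:
    - [-0.02,-0.15,0.6]
    - [-0.02,-0.15,1.8]
    - [-0.02,-0.15,2.5]
    - [-0.02,-0.15,2.72]
    - [-0.02,-0.15,2.72]
  yaw: [0,0,0,0,0]
  hand: [0.65,0.65,0.65,0.65,0.4]

```text
clock: 43.55
position: [540.4, -296.7, 48.4]
tcp_rot: [[-0.993, 0.115, -0.0], [0.115, 0.993, 0.0], [0.0, 0.0, -1.0]]
contact_force: [0.7, -0.4, 0.0]
width: 0.582
```

Call:
step_arm:
  xyz:
    - [0,0,0]
    - [0,0,0]
    - [0,0,0]
    - [0,0,0]
    - [0,0,0]
  yaw: [0,0,0,0,0]
  hand: [0.2,0.2,0.2,0.2,0.2]

```text
clock: 44.18
position: [541.0, -296.8, 49.4]
tcp_rot: [[-0.993, 0.115, 0.001], [0.115, 0.993, -0.0], [-0.001, -0.0, -1.0]]
contact_force: [-0.1, 0.5, 6.3]
width: 0.446
```

Call:
step_arm:
  xyz:
    - [0,0,-0.5]
    - [0,0,-2]
    - [0,0,-3.5]
    - [0,0,-4]
    - [0,0,-4]
  yaw: [0,0,0,0,0]
  hand: [0.2,0.2,0.2,0.2,0.2]

```text
clock: 44.8
position: [540.6, -296.7, 149.2]
tcp_rot: [[-0.993, 0.115, 0.001], [0.115, 0.993, -0.001], [-0.001, -0.0, -1.0]]
contact_force: [-0.5, 1.2, -2.0]
width: 0.443
```

```bash
python3 -c "
from h import *
togo(517.9,-22.9,147,83.4)"
```

```text
at [ 540.6 -296.7  149.2] t 44.8 yAng 83.4 -> [ 2.16 10.78  0.08] yaw -0.00
```

Call:
step_arm:
  xyz:
    - [0.3,1.5,0]
    - [0.8,4,0]
    - [1.3,6.4,0]
    - [1.75,8.8,0]
    - [2.08,10.4,0]
  yaw: [0,0,0,0,0]
  hand: [0.2,0.2,0.2,0.2,0.2]

```text
clock: 45.42
position: [517.5, -29.4, 147.2]
tcp_rot: [[-0.994, 0.113, -0.003], [0.113, 0.994, 0.0], [0.003, 0.0, -1.0]]
contact_force: [-0.2, -0.1, -1.3]
width: 0.443
```

Call:
step_arm:
  xyz:
    - [0.04,0.3,0]
    - [0.04,0.37,0]
    - [0.04,0.37,0]
    - [0.04,0.37,0.5]
    - [0.04,0.37,1]
  yaw: [0,0,0,0,0]
  hand: [0.2,0.2,0.2,0.2,0.2]

```text
clock: 46.05
position: [518.7, -24.0, 122.7]
tcp_rot: [[-0.993, 0.116, -0.0], [0.116, 0.993, -0.0], [-0.0, -0.0, -1.0]]
contact_force: [0.9, 0.1, -1.1]
width: 0.439
```

Call:
step_arm:
  xyz:
    - [0,0,0]
    - [0,0,0]
    - [0,0,0]
    - [0,0,0]
    - [0,0,0]
  yaw: [0,0,0,0,0]
  hand: [0.2,0.2,0.2,0.2,0.2]

```text
clock: 46.68
position: [518.9, -23.1, 123.8]
tcp_rot: [[-0.993, 0.115, 0.0], [0.115, 0.993, 0.0], [-0.0, 0.0, -1.0]]
contact_force: [-1.1, 0.0, -1.5]
width: 0.437
```

```bash
python3 -c "
from h import *
togo(518.6,-23,48.2,83.4)"
```

```text
at [518.9 -23.1 123.8] t 46.67 yAng 83.4 -> [0.01 0.   3.03] yaw -0.00
```

Call:
step_arm:
  xyz:
    - [0,0,0.9]
    - [0,0,1.9]
    - [0,0,2.6]
    - [0,0,2.95]
    - [0,0,3.03]
  yaw: [0,0,0,0,0]
  hand: [0.2,0.2,0.2,0.2,0.2]

```text
clock: 47.3
position: [518.6, -23.1, 48.2]
tcp_rot: [[-0.993, 0.115, -0.001], [0.115, 0.993, 0.0], [0.001, -0.0, -1.0]]
contact_force: [-4.5, 0.2, 21.2]
width: 0.446
```

Call:
step_arm:
  xyz:
    - [0,0,0]
    - [0,0,0]
    - [0,0,0]
    - [0,0,0]
    - [0,0,-0.3]
  yaw: [0,0,0,0,0]
  hand: [0.2,0.2,0.6,0.6,0.6]

```text
clock: 47.92
position: [518.7, -23.1, 55.3]
tcp_rot: [[-0.993, 0.115, -0.001], [0.115, 0.993, -0.0], [0.001, -0.0, -1.0]]
contact_force: [0.8, -0.5, -0.0]
width: 0.597
```

Call:
step_arm:
  xyz:
    - [0,0,-2]
    - [0,0,-4]
    - [0,0,-4]
    - [0,0,-4]
    - [0,0,-4]
  yaw: [0,0,0,0,0]
  hand: [0.6,0.6,0.6,0.6,0.6]

```text
clock: 48.55
position: [518.1, -23.1, 154.4]
tcp_rot: [[-0.993, 0.115, -0.002], [0.115, 0.993, -0.0], [0.002, -0.0, -1.0]]
contact_force: [0.1, 0.4, -0.3]
width: 0.598
```

```bash
python3 - <<'E'
from h import *
st,im,d,P=look("wrist")
for c in("red","yellow","green"):print(c,"lid",disc(im,P,c,74),"mat",disc(im,P,c,2))
togo(620,-284.2,155,83.4)
E
```

```text
red lid [528.5  58.2  19.1  73.5] mat [527.6  57.7  33.8   1.5]
yellow lid None mat [ 508.9 -102.1   34.1    1.5]
green lid [517.  -21.   19.   73.5] mat [516.8 -20.8  33.5   1.5]
at [518.2 -23.1 154.3] t 48.6 yAng 83.4 -> [-5.25 -9.91 -0.04] yaw -0.00
```

Green is within 0.3 mm. Yellow is next.

Call:
step_arm:
  xyz:
    - [-0.8,-1.5,0]
    - [-2,-3.8,0]
    - [-3.2,-6,0]
    - [-4.3,-8.1,0]
    - [-5.05,-9.5,0]
  yaw: [0,0,0,0,0]
  hand: [0.6,0.65,0.65,0.65,0.65]

```text
clock: 49.22
position: [616.7, -277.0, 153.8]
tcp_rot: [[-0.993, 0.118, -0.002], [0.118, 0.993, -0.0], [0.002, -0.0, -1.0]]
contact_force: [0.4, -0.0, 0.3]
width: 0.651
```

Call:
step_arm:
  xyz:
    - [-0.2,-0.4,0]
    - [-0.2,-0.41,0]
    - [-0.2,-0.41,0]
    - [-0.2,-0.41,0.7]
    - [-0.2,-0.41,1]
  yaw: [0,0,0,0,0]
  hand: [0.65,0.65,0.65,0.65,0.65]

```text
clock: 49.85
position: [620.1, -283.0, 128.9]
tcp_rot: [[-0.994, 0.114, -0.002], [0.114, 0.994, 0.001], [0.002, 0.001, -1.0]]
contact_force: [-0.4, 0.3, 0.1]
width: 0.646
```

Call:
step_arm:
  xyz:
    - [0,0,0]
    - [0,0,0]
    - [0,0,0]
    - [0,0,0.5]
    - [0,0,0.5]
  yaw: [0,0,0,0,0]
  hand: [0.65,0.65,0.65,0.65,0.65]

```text
clock: 50.48
position: [620.0, -284.0, 116.6]
tcp_rot: [[-0.993, 0.115, -0.002], [0.115, 0.993, 0.001], [0.002, 0.001, -1.0]]
contact_force: [-0.4, 0.2, 0.6]
width: 0.65
```

```bash
python3 -c "
from h import *
togo(620.2,-284.2,48,83.4)"
```

```text
at [ 620.  -284.   116.6] t 50.48 yAng 83.4 -> [-0.01 -0.01  2.75] yaw -0.00
```

Call:
step_arm:
  xyz:
    - [0,0,0.6]
    - [0,0,1.8]
    - [0,0,2.5]
    - [0,0,2.75]
    - [0,0,2.75]
  yaw: [0,0,0,0,0]
  hand: [0.65,0.65,0.65,0.65,0.4]

```text
clock: 51.1
position: [620.7, -284.4, 48.9]
tcp_rot: [[-0.993, 0.115, -0.0], [0.115, 0.993, 0.0], [0.0, 0.0, -1.0]]
contact_force: [0.1, 0.4, -0.4]
width: 0.582
```

Call:
step_arm:
  xyz:
    - [0,0,0]
    - [0,0,0]
    - [0,0,0]
    - [0,0,0]
    - [0,0,0]
  yaw: [0,0,0,0,0]
  hand: [0.2,0.2,0.2,0.2,0.2]

```text
clock: 51.72
position: [621.2, -284.6, 50.0]
tcp_rot: [[-0.993, 0.115, 0.001], [0.115, 0.993, -0.001], [-0.001, -0.0, -1.0]]
contact_force: [-0.6, -0.2, 5.9]
width: 0.444
```

Call:
step_arm:
  xyz:
    - [0,0,-0.5]
    - [0,0,-2]
    - [0,0,-3.5]
    - [0,0,-4]
    - [0,0,-4]
  yaw: [0,0,0,0,0]
  hand: [0.2,0.2,0.2,0.2,0.2]

```text
clock: 52.35
position: [620.8, -284.3, 149.7]
tcp_rot: [[-0.993, 0.115, 0.001], [0.115, 0.993, -0.0], [-0.001, -0.0, -1.0]]
contact_force: [-0.5, 0.2, -2.0]
width: 0.442
```

```bash
python3 -c "
from h import *
togo(509,-103.9,147,83.4)"
```

```text
at [ 620.8 -284.3  149.7] t 52.35 yAng 83.4 -> [5.27 6.65 0.1 ] yaw -0.00
```

Call:
step_arm:
  xyz:
    - [1,1.2,0]
    - [2.2,2.8,0]
    - [3.5,4.4,0]
    - [4.6,5.9,0]
    - [5.1,6.45,0]
  yaw: [0,0,0,0,0]
  hand: [0.2,0.2,0.2,0.2,0.2]

```text
clock: 52.98
position: [510.5, -106.9, 147.9]
tcp_rot: [[-0.994, 0.112, -0.003], [0.112, 0.994, 0.001], [0.003, 0.001, -1.0]]
contact_force: [0.9, -1.0, -1.6]
width: 0.44
```

Call:
step_arm:
  xyz:
    - [0.13,0.18,0]
    - [0.13,0.18,0]
    - [0.13,0.18,0]
    - [0.13,0.18,0.5]
    - [0.13,0.18,1]
  yaw: [0,0,0,0,0]
  hand: [0.2,0.2,0.2,0.2,0.2]

```text
clock: 53.6
position: [509.9, -105.1, 123.1]
tcp_rot: [[-0.993, 0.116, 0.0], [0.116, 0.993, -0.0], [-0.0, -0.0, -1.0]]
contact_force: [0.1, -0.3, -1.7]
width: 0.444
```

Call:
step_arm:
  xyz:
    - [0,0,0]
    - [0,0,0]
    - [0,0,0]
    - [0,0,0]
    - [0,0,0]
  yaw: [0,0,0,0,0]
  hand: [0.2,0.2,0.2,0.2,0.2]

```text
clock: 54.22
position: [510.0, -104.6, 124.4]
tcp_rot: [[-0.993, 0.115, 0.0], [0.115, 0.993, -0.0], [-0.0, -0.0, -1.0]]
contact_force: [-0.2, 0.1, -1.6]
width: 0.443
```

```bash
python3 -c "
from h import *
togo(509.9,-104.2,49.2,83.4)"
```

```text
at [ 510.  -104.6  124.4] t 54.23 yAng 83.4 -> [0.01 0.02 3.01] yaw -0.00
```

Call:
step_arm:
  xyz:
    - [0,0.01,0.9]
    - [0,0.01,1.9]
    - [0,0.01,2.6]
    - [0,0.01,2.95]
    - [0,0.01,3.01]
  yaw: [0,0,0,0,0]
  hand: [0.2,0.2,0.2,0.2,0.2]

```text
clock: 54.85
position: [509.7, -104.3, 48.9]
tcp_rot: [[-0.993, 0.115, -0.001], [0.115, 0.993, 0.0], [0.001, 0.0, -1.0]]
contact_force: [-2.4, 0.2, 8.8]
width: 0.441
```

Call:
step_arm:
  xyz:
    - [0,0,0]
    - [0,0,0]
    - [0,0,0]
    - [0,0,0]
    - [0,0,-0.3]
  yaw: [0,0,0,0,0]
  hand: [0.2,0.2,0.6,0.6,0.6]

```text
clock: 55.48
position: [509.7, -104.3, 56.4]
tcp_rot: [[-0.993, 0.115, -0.001], [0.115, 0.993, 0.0], [0.001, -0.0, -1.0]]
contact_force: [0.2, -0.7, 0.1]
width: 0.594
```

Call:
step_arm:
  xyz:
    - [0,0,-2]
    - [0,0,-4]
    - [0,0,-6]
    - [0,0,-6]
    - [0,0,-6]
  yaw: [0,0,0,0,0]
  hand: [0.6,0.6,0.6,0.6,0.6]

```text
clock: 56.1
position: [509.6, -104.3, 206.4]
tcp_rot: [[-0.993, 0.115, 0.0], [0.115, 0.993, 0.0], [-0.0, 0.0, -1.0]]
contact_force: [0.5, 0.3, -0.9]
width: 0.601
```

```bash
python3 - <<'E'
from h import *
st,im,d,P=look("wrist")
for c in("red","yellow","green"):print(c,"lid",disc(im,P,c,74),"mat",disc(im,P,c,2))
cv2.imwrite("pics/w15.png",im[:,:,::-1])
s2,i2,d2,P2=look("scene");cv2.imwrite("pics/f15.png",np.vstack([im[60:360],i2[180:440]])[:,:,::-1]);print(r.state()["clock"])
E
```

```text
red lid [528.6  57.9  19.4  73.5] mat [527.4  57.9  33.8   1.7]
yellow lid [ 518.7 -101.7   15.4   73.5] mat [520.6 -75.9  13.    1.6]
green lid [517.1 -21.2  19.2  73.5] mat [516.8 -21.1  33.6   1.5]
56.2
```

View pics/f15.png

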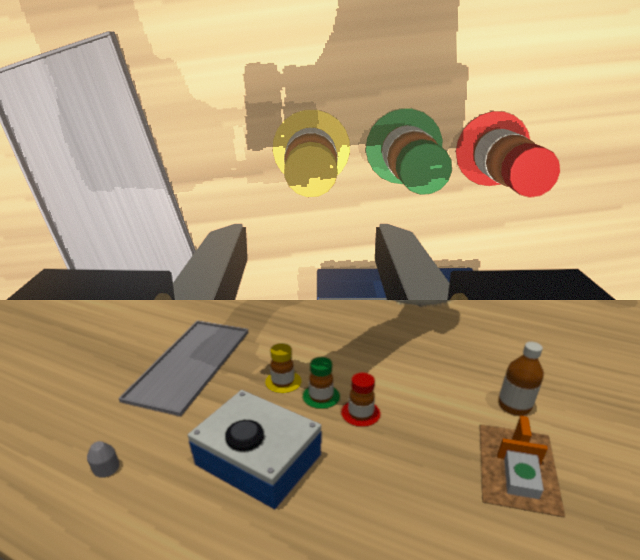

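All three jars stand on their own mats (yellow (312,165), green (425,165), red (533,170) in the upper view). The tray is empty, the bottle stands, and the cartridge is on the pad at (522,470). The yellow mask fell short again, so I'll check that jar by height and a wider mask.

```bash
python3 - <<'E'
from h import *
st,im,d,P=look("wrist");x,y,z=P[:,:,0],P[:,:,1],P[:,:,2];hsv=cv2.cvtColor(im,cv2.COLOR_RGB2HSV)
n=np.hypot(x-509,y+102)<50
c=lambda m:[np.round(v,1) for v in cv2.minEnclosingCircle(P[big(m)][:,:2].astype(np.float32))]
print("lid",c(n&(z>70)))
for lo in((22,90,60),(24,110,40),(24,130,40)):print("mat",c(n&(z<8)&(cv2.inRange(hsv,lo,(36,255,255))>0)))
print(r.state()["contact_force"].round(1),r.state()["clock"])
E
```

```text
lid [array([ 491.4, -101.3]), np.float64(46.7)]
mat [array([ 509. , -101.7]), np.float64(34.3)]
mat [array([520.6, -75.5]), np.float64(13.2)]
mat [array([ 514.6, -130.4]), np.float64(11.5)]
[ 0.6 -0.8  0.8] 56.25
```

```bash
python3 - <<'E'
from h import *
st,im,d,P=look("wrist");x,y,z=P[:,:,0],P[:,:,1],P[:,:,2];hsv=cv2.cvtColor(im,cv2.COLOR_RGB2HSV)
m=big((np.hypot(x-509,y+102)<40)&(abs(z-73.5)<3)&(cv2.inRange(hsv,(20,80,50),(36,255,255))>0))
print(m.sum(),cv2.minEnclosingCircle(P[m][:,:2].astype(np.float32)),np.median(P[m],0))
r.hand_in();print(r.state()["clock"])
E
```

```text
2177 ((509.7587585449219, -102.57329559326172), 19.07137107849121) [ 509.07089498 -102.46486054   73.47388798]
the job is handed in; nothing more can be done
the job is handed in; nothing more can be done
```

The job is done and handed in at about 56 s of the 138 s allowed. The arm was clear of everything.

I moved the yellow, green and red jars into the steel tray, all upright. Only then did I draw the cartridge straight out of its slot and lay it flat along the pad, handle toward the robot. After that I put each jar back on the mat of its own colour.

**Last checks:**
- **Jars:** Each lid was about 1 mm or less from its mat's centre: red 1.2 mm, green 0.3 mm, yellow about 1 mm. All lids were at upright height, about 73.5 mm.
- **Cartridge:** It was within 1 mm of the pad's middle, measured in the scene camera when I put it down.
- **Bottle:** It was still standing in the final scene view.
- **Forces:** The highest reading I saw at the end of a move was 21 N, when setting down the green jar. I did not log readings within moves.

**Disagreements:**
- **Cameras:** The wrist and scene cameras differed by about 4 mm on the pad's position. I therefore judged each centring within a single camera.
- **Yellow jar:** My first colour masks missed part of the yellow lid and mat, so I re-measured both with a wider mask.

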